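# Check a spacer sleeve under the hand loupe

## Robot

A 6-joint arm with a two-finger parallel gripper is mounted at the origin on the work surface. World frame = base frame: x ahead of the robot, y to its left, z up, the work surface at z = 0. Lengths are in m, angles in rad, forces in N, time in s.
With the tool pointing down it reaches from about 0.325 to 0.9 m from the base axis. Payload 6.1 kg.
Tool frame: the origin (TCP) lies between the finger pads; the fingertips stand arm.nose_length ahead of it and the grasp point (between the pads) lies 3 mm ahead of it (arm.nose_length is the distance from the TCP to the fingertips, in m); z points along the fingers, y is the direction in which the jaws open and shut (so a half turn about z gives the same grasp; the last joint's range is limited). The gripper opens to 87 mm and grips with 3 to 60 N. Pads are 19 mm wide; open, the fingers measure 117 mm over their backs; the gripper's body (75 mm by 190 mm) begins 51 mm behind the grasp point.
Start: joints at [-1.399, 0.22, 1.526, -0, 1.395, -0.126], TCP at [0.183, -0.597, 0.211] pointing down, gripper open.
Joint ranges: [-2.98, 2.98], [-0.91, 2.08], [0.09, 2.57], [-1.24, 4.39], [0.2, 2.65], [-2.68, 2.68]. Speed limits (rad/s): [2.57, 2.57, 3.01, 3.14, 3.14, 3.14].

## Interface

Orientations are given as a 3x3 rotation matrix whose columns are the frame's x, y, z axes.
In Python, from station import state, viewer, arm, nets gives the robot as it stands.
- The arm moves only by the tool servo_tool, never from a script. Its argument "plan" is a list of rows, each a list of 7 numbers: the shift along the tool's x, y, z in units of 30 mm (1.0 is 30 mm), then the turn, a rotation vector about the tool's x, y, z in units of 6 degrees (1.0 is 6 degrees), then the gripper command: -1 is shut, 1 is fully open, values between are in proportion. In form: [[dx, dy, dz, wx, wy, wz, jaw], ...]. A call has 1 to 12 rows; each row shifts and turns the commanded pose from where the row before left it, along the tool's axes as they then stand; what a row does not reach is not made up. A row lasts 1/12 s, in which the tool goes at most 41.7 mm and 7.16 degrees, less where a joint would pass 70% of its speed; a pose out of reach is approached as far as the arm can. A call is refused whole if a number of a shift passes 1 or a number of a turn 1, either way. A call with a gripper value outside its range is refused whole. The fingers move at their own pace and stop on an object; "force" is the grip in N (left out, the last holds). Time passes only in rows, so rows that do not move let the fingers close. It gives the time, the measured TCP pose, the force and the opening at its end, in the units of the state.
- state(): the state, without advancing time (a new reading comes with each control period).
- viewer.read_camera(name): name is "scene" or "side" or "wrist"; returns a dict with "color" (480x640x3 uint8, blue, green, red), "camera_matrix" (3x3 intrinsics, pixels), "pose" (4x4, takes a point from camera to world coordinates); the wrist camera has in their place "hand_eye" (4x4, takes a point from camera to tool coordinates, whose origin is the TCP and whose axes are the flange's). Camera axes: x right, y up, looking along -z (the intrinsics and any distortion apply to the point x, -y, -z); pixel columns grow to the right and rows downward; lengths in m; the calibration is good to about 2 mm. A picture is of the moment at which its call begins: read the wrist's pose just before it. There is no depth.
- arm.hand_in(): hands the job in, once; it reports no verdict.
Trained networks look in a picture, given as the dict that the camera call returned (one of the last four; its "shot" number tells which), for a name from the list of things; names that differ only in an ending like _2 or _b are one class to them, and where a whole thing is asked for, a point or a joint stands for the part that bears it (a point fixed in the world has none). Each returns a list of dicts, best first, with "confidence" (0 to 1); they miss things now and then, are a little off and sometimes report something else, mostly with a low value. They report only what shows in the picture. A call takes as long as a camera call. They do not tell look-alikes from the thing itself.
- nets.look_for(picture, query): "rect" ([centre column, centre row, width, height] in pixels, round what is visible of it).
- nets.landmark_of(picture, query): "pixel" ([column, row] in pixels: a listed point, or the origin of a listed thing).
The state is a dict: "time_s": time; "joint_positions": joint angles; "qd": joint speeds; "tau": joint torques, N m; "position": TCP position; "eef_rot": TCP orientation; "wrist_force": force on the tool from outside, world axes, zero at the start; "torque": the same for the moment, N m; "gripper_width": finger opening in m.
Only numpy, scipy, OpenCV 4.12 (cv2) and the standard library are available. Lean on these libraries where they do the work, as an engineer would, in place of code of your own. Each camera call takes 0.05 s, during which the arm holds its last target.

## Task

Three steel sleeves stand on the bench: take the one that fits the round recess of the inspection block snugly, seat it upright and fully down in the recess, and let go of it. Then take the loupe by its handle off its wooden rest and hold it over the seated sleeve, the lens centred above it, level, and at the height of the collar on the block's upright rod. Finish while still holding the loupe there, still and touching nothing else; leave the two other sleeves and the collar as they are.

Things in the scene. Friction and masses are not known exactly. Their poses are not given: they have to be found in the camera images.
- sleeve_small: Plain steel tube sleeve standing upright on the bench, outer diameter 22 mm, bore 14 mm, 50 mm tall, about 90 g. Origin: centre of its underside, z up along its axis; x and y mean nothing (round). Too small: it would rattle in the recess.
- sleeve_mid: Plain steel tube sleeve standing upright on the bench, outer diameter 30 mm, bore 22 mm, 50 mm tall, about 130 g. Origin: centre of its underside, z up along its axis; x and y mean nothing (round). This is the one that fits the 33 mm recess.
- sleeve_large: Plain steel tube sleeve standing upright on the bench, outer diameter 38 mm, bore 30 mm, 50 mm tall, about 170 g. Origin: centre of its underside, z up along its axis; x and y mean nothing (round). Too wide for the recess.
- stand: Inspection block, bare aluminium, fixed to the bench: 90 x 90 x 24 mm with a round recess 33 mm wide and 8 mm deep in the middle of its top, rim chamfered by 2 mm. Origin: under the recess centre, on the bench. Its x axis points to an upright steel rod (10 mm thick, 85 mm from the recess axis, top 200 mm above the bench) on a foot 16 mm high, 50 mm wide, that ends 113 mm from the recess axis. It stands at another place and yaw each time.
- nest (a point): Centre of the floor of the recess, 16 mm above the bench; the block's top is 8 mm higher. The seated sleeve's underside rests here, its top 66 mm above the bench. Axes as the stand's.
- focus_mark (a point): Middle (half height) of the brass collar on the rod: a disc 26 mm across and 8 mm thick, with a small thumbscrew. It marks the focal height and is clamped by friction at another height each time, 125 to 170 mm above the bench. Its height is the height at which the middle of the lens must be held.
- rest: Wooden rest, fixed to the bench: base 150 x 56 x 10 mm and two supports 12 mm thick, 46 mm either side of the middle, on whose tops (50 mm above the bench) the loupe's handle lies between 9 mm high cheeks (32 mm over both). Between the supports the handle is free over 80 mm of length. Origin: middle of the base on the bench; x along the rest.
- loupe: Reading loupe, 0.11 kg or so, lying on the rest (lens end beyond one support, along the rest's x): flat-sided black handle 110 mm long, 16 mm wide, 18 mm high, and a round lens in a dark steel rim 66 mm across, 8 mm thick, its middle at the height of the middle of the handle. Origin: underside of the handle at the middle of its length; x runs along the handle towards the lens, y across the handle, z up. The lens centre lies 100 mm along x.
- grip (a point): Middle of the loupe's handle, 9 mm above its underside: where to grip it (16 mm wide along the loupe's y), the centre of mass lies about 20 mm from it towards the lens. Axes as the loupe's.
- lens (a point): Centre of the loupe's lens, 100 mm from the grip along the loupe's x. z is the lens's axis (vertical when level).
Mind the look-alikes: they are no part of the job. What is meant by the loupe is not purple or red, and is the larger of those in its own colour.

How it is judged:
By the outcome, as a careful person would: the job done as asked, in the order asked, and still so for the second after the job is handed in, while the arm keeps its last pose, push and grip.
It also fails if it takes over 64 s, if anything falls off the work surface, if the arm or the gripper's body presses on something with over 40 N, if the wrist force passes 120 N, or if a joint passes its speed limit or range.

## Working session

There is one attempt and no reset: what is moved stays moved. The work goes in short steps, Python scripts to look and compute and a tool call to move; the robot and the scene stay as the last step left them, time stands still between calls to the robot, and variables do not carry over. Pictures are saved under pics/ and viewed, and the job is handed in when it is done.

Besides the shell and the picture viewer there is one more tool, called after "Emit:" by a JSON object that holds its "op" and its "data", one argument or row to a line. servo_tool: Moves the arm, as the interface text tells. Its arguments: {"type":"object","properties":{"plan":{"type":"array","items":{"type":"array","items":{"type":"number"}}},"force":{"type":"number"}},"required":["plan"]}

```bash
mkdir -p pics; ls; python3 - <<'E'
from station import state, viewer, arm, nets
import cv2
s=state(); print({k:s[k] for k in ('time_s','position','eef_rot','gripper_width')}, arm.nose_length)
for n in ("scene","side","wrist"):
    p=viewer.read_camera(n); cv2.imwrite(f"pics/a_{n}.png",p["color"])
    print(n,p["shot"],p["camera_matrix"],p.get("pose",p.get("hand_eye")), [k for k in p])
    for q in ("sleeve_small","sleeve_mid","sleeve_large","stand","rest","loupe"):
        print(q,[(x["rect"],round(x["confidence"],2)) for x in nets.look_for(p,q)])
    for q in ("sleeve_small","sleeve_mid","sleeve_large","nest","focus_mark","rest","grip","lens"):
        print('L',q,[(x["pixel"],round(x["confidence"],2)) for x in nets.landmark_of(p,q)])
E
```

```text
pics
{'time_s': 0.0, 'position': array([ 0.18327909, -0.59683594,  0.21022292]), 'eef_rot': array([[ 9.55979728e-01,  2.93432527e-01, -3.33900753e-04],
       [ 2.93432612e-01, -9.55977802e-01,  1.93477573e-03],
       [ 2.48524425e-04, -1.94758375e-03, -9.99998073e-01]]), 'gripper_width': 0.0869796533169424} 0.022
scene 1 [[562.56769057   0.         320.18385491]
 [  0.         562.56769057 232.81367113]
 [  0.           0.           1.        ]] [[ 0.80762139 -0.49894199  0.31433195  0.89596174]
 [ 0.5896112   0.69253811 -0.41563156 -0.54650927]
 [-0.01031082  0.52100658  0.85349038  1.11059463]
 [ 0.          0.          0.          1.        ]] ['color', 'camera_matrix', 'pose', 'shot']
sleeve_small [([392.1, 125.0, 6.7, 14.4], 0.69)]
sleeve_mid [([413.5, 171.9, 13.7, 27.5], 0.81)]
sleeve_large [([357.6, 175.9, 13.4, 28.1], 0.86)]
stand [([375.7, 273.1, 71.8, 69.3], 0.88)]
rest [([248.0, 334.7, 55.7, 65.8], 0.66)]
loupe [([172.1, 282.4, 66.9, 67.3], 0.85), ([282.7, 273.1, 39.8, 44.8], 0.81), ([207.6, 398.1, 20.5, 63.4], 0.73), ([262.1, 336.3, 65.7, 72.0], 0.6)]
L sleeve_small [([
[... 1624 characters left out ...]
6.4], 0.71), ([370.5, 218.2], 0.57)]
wrist 3 [[379.42652137   0.         322.80821827]
 [  0.         379.42652137 230.57173853]
 [  0.           0.           1.        ]] [[ 6.63942824e-05  9.60399181e-01  2.78627725e-01  7.64643294e-02]
 [ 9.99999924e-01 -1.70479137e-04  3.49332593e-04  3.63407861e-04]
 [ 3.82998951e-04  2.78627681e-01 -9.60399120e-01 -1.72942255e-01]
 [ 0.00000000e+00  0.00000000e+00  0.00000000e+00  1.00000000e+00]] ['color', 'camera_matrix', 'hand_eye', 'shot']
sleeve_small []
sleeve_mid []
sleeve_large []
stand []
rest []
loupe [([104.7, 18.6, 75.9, 37.1], 0.69)]
L sleeve_small []
L sleeve_mid []
L sleeve_large []
L nest []
L focus_mark []
L rest []
L grip []
L lens []
```

View pics/a_scene.png

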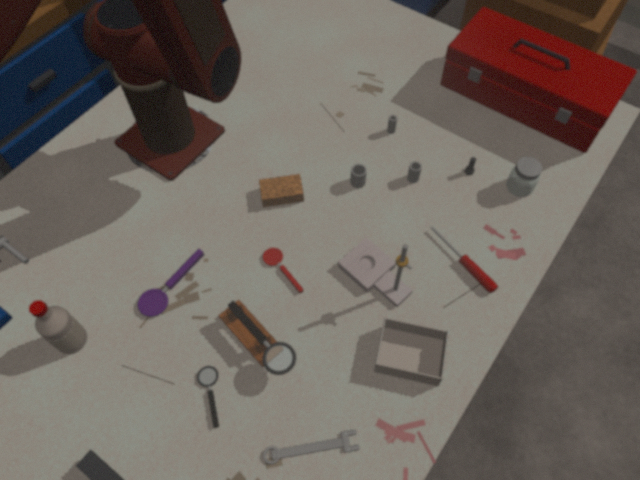

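View pics/a_side.png

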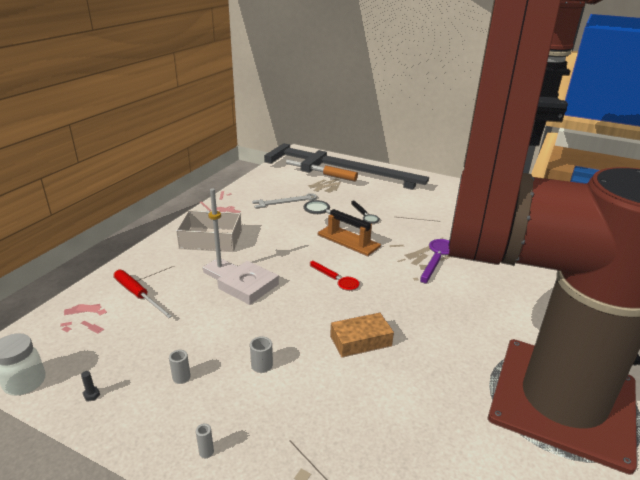

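The scene picture shows the black loupe on its rest, with the handle around (250,325) and the lens at (279,357). The stand is at (370,265) with its collar at (402,260). The sleeves are mid (414,172), large (358,176) and small (392,125). Next I triangulate from both views.

```bash
cat > h.py <<'E'
from station import state, viewer, arm, nets
import numpy as np, cv2
def camw(p,s=None):
    if "pose" in p: return np.array(p["pose"])
    T=np.eye(4); T[:3,:3]=s["eef_rot"]; T[:3,3]=s["position"]; return T@np.array(p["hand_eye"])
def ray(p,px,s=None):
    K=np.array(p["camera_matrix"]);T=camw(p,s)
    d=np.array([(px[0]-K[0,2])/K[0,0],-(px[1]-K[1,2])/K[1,1],-1.]); d=T[:3,:3]@d
    return T[:3,3],d/np.linalg.norm(d)
def onz(p,px,z,s=None):
    c,d=ray(p,px,s); return c+d*(z-c[2])/d[2]
def tri(rs):
    A=np.zeros((3,3));b=np.zeros(3)
    for c,d in rs:
        M=np.eye(3)-np.outer(d,d);A+=M;b+=M@c
    x=np.linalg.solve(A,b); return x,[np.linalg.norm((np.eye(3)-np.outer(d,d))@(x-c)) for c,d in rs]
def proj(p,X,s=None):
    K=np.array(p["camera_matrix"]);T=np.linalg.inv(camw(p,s)); q=T[:3,:3]@np.asarray(X)+T[:3,3]
    return np.array([K[0,0]*q[0]/-q[2]+K[0,2],-K[1,1]*q[1]/-q[2]+K[1,2]])
def totool(s,X): return np.array(s["eef_rot"]).T@(np.asarray(X)-s["position"])
E
python3 - <<'E'
from h import *
np.set_printoptions(precision=4,suppress=True)
a=viewer.read_camera("scene");b=viewer.read_camera("side")
P={'small':((392.5,129.2),(207.6,449),0),'mid':((412.8,178.5),(180,375.2),0),'large':((357.3,180.6),(260.3,363.2),0),
'nest':((366.3,262.2),(246,280.6),.016),'rest':((247.8,331.4),(349.4,240.2),0),'collar':((401.7,258.3),(216.6,217.1),.15),'grip':((245.9,322.9),(351.5,217),.059),'lens':((275.8,357.3),(314,206.4),.059)}
for n,(u,v,z) in P.items():
    x,e=tri([ray(a,u),ray(b,v)]); print(n,x,np.array(e),onz(a,u,z),onz(b,v,z))
for p in ("scene","side"):
  im=viewer.read_camera(p)["color"]
  c=im[200:400,190:450] if p=="scene" else im[170:400,150:410]
  cv2.imwrite(f"pics/b_{p}.png",cv2.resize(c,None,fx=2.6,fy=2.6,interpolation=cv2.INTER_CUBIC)[:600])
E
```

```text
small [0.4525 0.351  0.0066] [0.0046 0.0046] [0.4534 0.3594 0.    ] [0.452 0.345 0.   ]
mid [0.5797 0.2507 0.0029] [0.0005 0.0005] [0.5792 0.2532 0.    ] [0.5814 0.2485 0.    ]
large [0.4743 0.1651 0.0052] [0.0001 0.0001] [0.4724 0.1685 0.    ] [0.4772 0.1606 0.    ]
nest [ 0.6209 -0.0155  0.0169] [0.0005 0.0005] [ 0.6202 -0.0153  0.016 ] [ 0.6221 -0.0163  0.016 ]
rest [ 0.5071 -0.2904  0.003 ] [0.0006 0.0006] [ 0.5066 -0.2894  0.    ] [ 0.5085 -0.2954  0.    ]
collar [ 0.6997 -0.0301  0.1398] [0.0041 0.0041] [ 0.705 -0.033  0.15 ] [ 0.6839 -0.0166  0.15  ]
grip [ 0.5105 -0.2941  0.0633] [0.0039 0.0039] [ 0.5126 -0.2915  0.059 ] [ 0.5106 -0.3046  0.059 ]
lens [ 0.6092 -0.3104  0.0604] [0.0041 0.0041] [ 0.6052 -0.312   0.059 ] [ 0.6135 -0.3098  0.059 ]
```

View pics/b_scene.png

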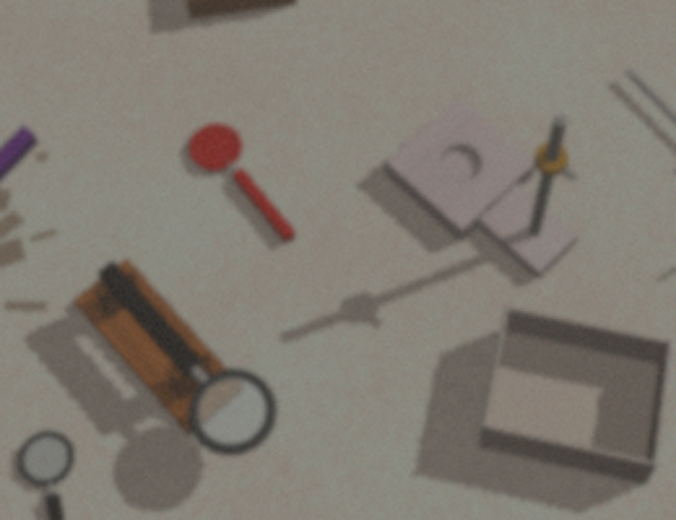

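View pics/b_side.png

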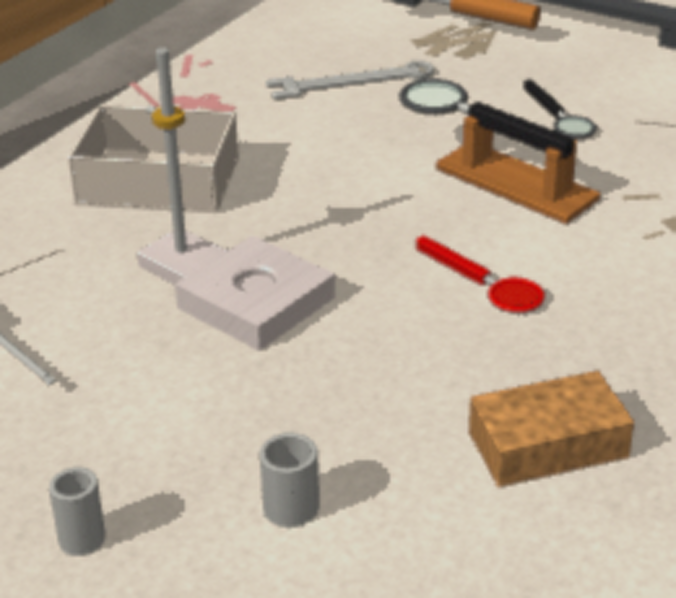

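Emit:
{"op": "servo_tool", "data": {
  "plan": [
    [0.7,-0.77,0,0,0,0,1],
    [0.7,-0.77,0,0,0,0,1],
    [0.7,-0.77,0,0,0,0,1],
    [0.7,-0.77,0,0,0,0,1],
    [0.7,-0.77,0,0,0,0,1],
    [0.7,-0.77,0,0,0,0,1],
    [0.7,-0.77,0,0,0,0,1],
    [0.7,-0.77,0,0,0,0,1],
    [0.7,-0.77,0,0,0,0,1],
    [0.7,-0.77,0,0,0,0,1]
  ]
}}

```text
time_s: 3.28
position: [0.3167, -0.3137, 0.2115]
eef_rot: [[0.956, 0.293, 0.0], [0.293, -0.956, -0.0], [0.0, 0.001, -1.0]]
wrist_force: [1.2, 1.0, 0.5]
gripper_width: 0.0868
```

Emit:
{"op": "servo_tool", "data": {
  "plan": [
    [0.7,-0.77,0,0,0,0,1],
    [0.7,-0.77,0,0,0,0,1],
    [0.7,-0.77,0,0,0,0,1],
    [0.7,-0.77,0,0,0,0,1],
    [0.7,-0.77,0,0,0,0,1],
    [0.7,-0.77,0,0,0,0,1],
    [0.7,-0.77,0,0,0,0,1],
    [0.7,-0.77,0,0,0,0,1],
    [0.7,-0.77,0,0,0,0,1],
    [0.7,-0.77,0,0,0,0,1]
  ]
}}

```text
time_s: 4.12
position: [0.4498, -0.031, 0.2117]
eef_rot: [[0.956, 0.294, 0.001], [0.294, -0.956, -0.0], [0.001, 0.001, -1.0]]
wrist_force: [1.1, 0.5, 0.1]
gripper_width: 0.0872
```

Emit:
{"op": "servo_tool", "data": {
  "plan": [
    [0.7,-0.77,0,0,0,0,1],
    [0.7,-0.77,0,0,0,0,1],
    [0.7,-0.77,0,0,0,0,1],
    [0.7,-0.77,0,0,0,0,1],
    [0.7,-0.77,0,0,0,0,1],
    [0.7,-0.77,0,0,0,0,1],
    [0.7,-0.77,0,0,0,0,1],
    [0.7,-0.77,0,0,0,0,1],
    [0.7,-0.77,0,0,0,0,1],
    [0.7,-0.77,0,0,0,0,1]
  ]
}}

```text
time_s: 4.95
position: [0.5828, 0.2515, 0.2113]
eef_rot: [[0.956, 0.294, 0.0], [0.294, -0.956, 0.0], [0.0, 0.0, -1.0]]
wrist_force: [0.7, -0.8, -0.4]
gripper_width: 0.087
```

Emit:
{"op": "servo_tool", "data": {
  "plan": [
    [0,0,0,0,0,-1,1],
    [0,0,0,0,0,-1,1],
    [0,0,0,0,0,-1,1],
    [0,0,0,0,0,-1,1],
    [0,0,0,0,0,-1,1],
    [0,0,0,0,0,-1,1],
    [0,0,0,0,0,-1,1],
    [0,0,0,0,0,-1,1],
    [0,0,0,0,0,-1,1],
    [0,0,0,0,0,-1,1],
    [0,0,0,0,0,-1,1],
    [0,0,0,0,0,-1,1]
  ]
}}

```text
time_s: 5.95
position: [0.5823, 0.2499, 0.2113]
eef_rot: [[0.011, 1.0, -0.0], [1.0, -0.011, -0.0], [-0.0, -0.0, -1.0]]
wrist_force: [0.7, 0.2, 0.0]
gripper_width: 0.0869
```

Emit:
{"op": "servo_tool", "data": {
  "plan": [
    [0,0,0,0,0,-1,1],
    [0,0,0,0,0,-1,1],
    [0,0,0,0,0,-1,1],
    [0,0,0,0,0,-1,1],
    [0,0,0,0,0,-1,1],
    [0,0,0,0,0,-1,1],
    [0,0,0,0,0,-1,1],
    [0,0,0,0,0,-1,1],
    [0,0,0,0,0,-1,1],
    [0,0,0,0,0,-1,1],
    [0,0,0,0,0,-1,1],
    [0,0,0,0,0,-1,1]
  ]
}}

```text
time_s: 6.95
position: [0.5823, 0.2499, 0.2113]
eef_rot: [[-0.948, 0.32, -0.0], [0.32, 0.948, 0.0], [0.0, 0.0, -1.0]]
wrist_force: [0.7, -0.6, -0.3]
gripper_width: 0.0867
```

Emit:
{"op": "servo_tool", "data": {
  "plan": [
    [0,0,0,0,0,-1,1],
    [0,0,0,0,0,-0.6,1],
    [0,0,0,0,0,0,1]
  ]
}}

```text
time_s: 7.2
position: [0.5823, 0.2499, 0.2113]
eef_rot: [[-0.987, 0.16, -0.0], [0.16, 0.987, -0.0], [0.0, -0.0, -1.0]]
wrist_force: [-0.8, -0.7, -0.4]
gripper_width: 0.0875
```

```bash
python3 - <<'E'
from h import *
np.set_printoptions(precision=4,suppress=True)
s=state();p=viewer.read_camera("wrist"); cv2.imwrite("pics/c.png",p["color"])
print(s["time_s"],s["position"],s["eef_rot"],s["joint_positions"],s["wrist_force"])
for q in ("sleeve_small","sleeve_mid","sleeve_large"):
    print(q,[(x["rect"],round(x["confidence"],2)) for x in nets.look_for(p,q)])
    for x in nets.landmark_of(p,q): print('L',x["pixel"],round(x["confidence"],2),onz(p,x["pixel"],0,s))
E
```

```text
7.2 [0.5823 0.2499 0.2113] [[-0.9871  0.16   -0.    ]
 [ 0.16    0.9871 -0.    ]
 [ 0.     -0.     -1.    ]] [ 0.281   0.2409  1.5024 -0.      1.3983 -1.1291] [-0.8122 -0.7321 -0.3927]
sleeve_small []
L [407.4, 42.7] 0.64 [0.4513 0.3499 0.    ]
sleeve_mid []
L [323.9, 191.9] 0.56 [0.5764 0.2518 0.    ]
sleeve_large [([207.6, 100.4, 58.1, 48.3], 0.71)]
L [219.0, 98.7] 0.79 [0.4712 0.1669 0.    ]
```

View pics/c.png

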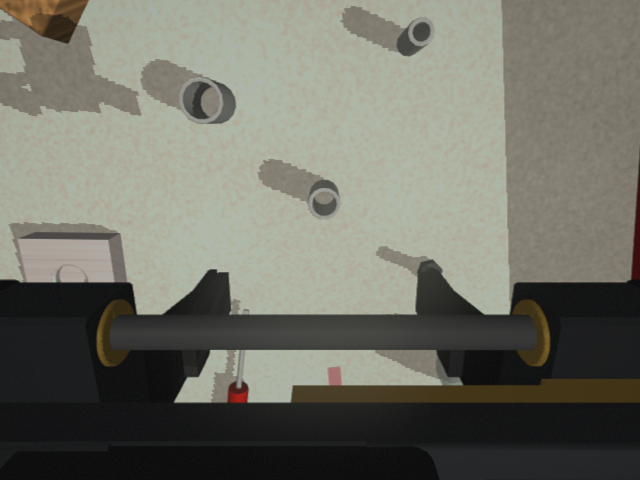

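The mid sleeve's top rim is at about (323,203), the large sleeve at (208,101) and the small one at (420,33). The gripper's long side lies along the jaw axis.

```bash
python3 - <<'E'
from h import *
np.set_printoptions(precision=4,suppress=True)
s=state();p=viewer.read_camera("wrist"); 
c=p["color"][165:235,285:365];cv2.imwrite("pics/d.png",cv2.resize(c,None,fx=8,fy=8,interpolation=cv2.INTER_CUBIC))
for px in ((323,203),(324,203),(323.5,202)): print(onz(p,px,.05,s))
for X in ((.58,.25,.05),(.565,.25,.05),(.595,.25,.05),(.58,.235,.05),(.58,.265,.05)): print(proj(p,X,s))
E
```

```text
[0.5772 0.2507 0.05  ]
[0.5774 0.2516 0.05  ]
[0.5764 0.2513 0.05  ]
[322.7638 206.0875]
[320.0141 189.8056]
[325.4482 221.9824]
[306.3585 208.7408]
[339.2343 203.4238]
```

View pics/d.png

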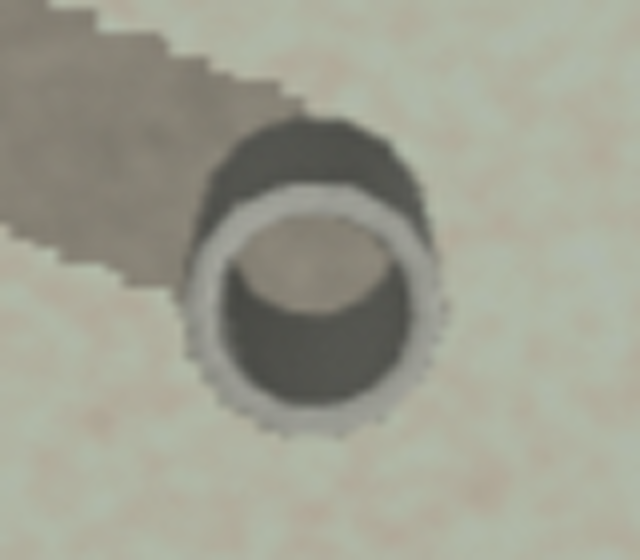

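Emit:
{"op": "servo_tool", "data": {
  "plan": [
    [0.167,0.03,0.58,0,0,0,1],
    [0,0,0.8,0,0,0,1],
    [0,0,0.8,0,0,0,1],
    [0,0,0.8,0,0,0,1],
    [0,0,0.8,0,0,0,1],
    [0,0,0.8,0,0,0,1],
    [0,0,0.6,0,0,0,1],
    [0,0,0.4,0,0,0,1],
    [0,0,0.2,0,0,0,1],
    [0,0,0,0,0,0,1]
  ]
}}

```text
time_s: 8.43
position: [0.5766, 0.2513, 0.0366]
eef_rot: [[-0.987, 0.162, -0.002], [0.162, 0.987, -0.001], [0.002, -0.001, -1.0]]
wrist_force: [0.2, -0.4, 0.1]
gripper_width: 0.0872
```

Emit:
{"op": "servo_tool", "data": {
  "plan": [
    [0,0,0,0,0,0,-0.2],
    [0,0,0,0,0,0,-0.2],
    [0,0,0,0,0,0,-0.2],
    [0,0,0,0,0,0,-0.2],
    [0,0,0,0,0,0,-1],
    [0,0,0,0,0,0,-1],
    [0,0,0,0,0,0,-1],
    [0,0,0,0,0,0,-1],
    [0,0,0,0,0,0,-1],
    [0,0,0,0,0,0,-1]
  ],
  "force": 25
}}

```text
time_s: 9.27
position: [0.5775, 0.2516, 0.0379]
eef_rot: [[-0.987, 0.162, -0.0], [0.162, 0.987, -0.0], [0.0, -0.0, -1.0]]
wrist_force: [-0.2, -0.0, -0.8]
gripper_width: 0.0284
```

Emit:
{"op": "servo_tool", "data": {
  "plan": [
    [0,0,-0.3,0,0,0,-1],
    [0,0,-0.6,0,0,0,-1],
    [0,0,-0.8,0,0,0,-1],
    [0,0,-0.8,0,0,0,-1],
    [0,0,-0.8,0,0,0,-1],
    [0,0,-0.8,0,0,0,-1],
    [0,0,-0.6,0,0,0,-1],
    [0,0,0,0,0,0,-1]
  ]
}}

```text
time_s: 9.93
position: [0.5804, 0.2525, 0.1852]
eef_rot: [[-0.987, 0.162, 0.009], [0.162, 0.987, 0.003], [-0.008, 0.004, -1.0]]
wrist_force: [0.6, 0.4, 1.0]
gripper_width: 0.0002
```

```bash
python3 - <<'E'
from h import *
np.set_printoptions(precision=4,suppress=True)
s=state();p=viewer.read_camera("wrist"); cv2.imwrite("pics/e.png",p["color"])
print(s["time_s"],s["position"],s["wrist_force"],s["gripper_width"])
E
```

```text
9.9333 [0.5804 0.2525 0.1852] [0.6202 0.4489 0.9607] 0.00020312178575569815
```

View pics/e.png

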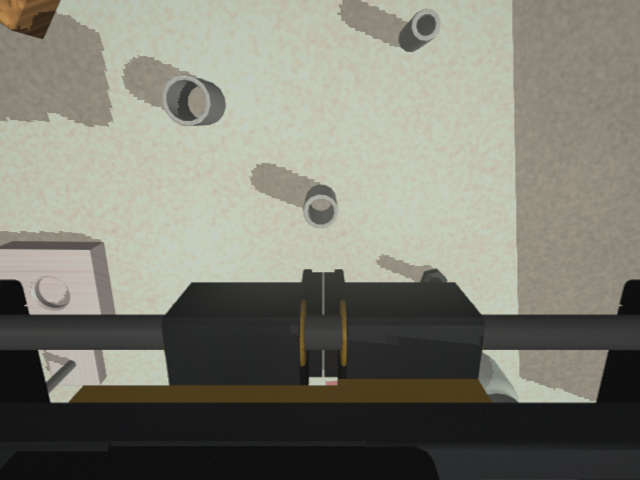

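The fingers closed empty and the sleeve is still standing at (320,207). I'll measure again once the arm has settled.

Emit:
{"op": "servo_tool", "data": {
  "plan": [
    [0,0,0,0,0,0,1],
    [0,0,0,0,0,0,1],
    [0,0,0,0,0,0,1],
    [0,0,0,0,0,0,1]
  ]
}}

```text
time_s: 10.32
position: [0.5766, 0.2513, 0.1773]
eef_rot: [[-0.987, 0.162, -0.003], [0.162, 0.987, -0.001], [0.002, -0.001, -1.0]]
wrist_force: [-0.3, 0.6, -0.4]
gripper_width: 0.0198
```

```bash
python3 - <<'E'
from h import *
np.set_printoptions(precision=4,suppress=True)
s=state();p=viewer.read_camera("wrist"); 
print(s["time_s"],s["position"],s["eef_rot"],s["gripper_width"])
c=p["color"][165:235,285:365];cv2.imwrite("pics/f.png",cv2.resize(c,None,fx=8,fy=8,interpolation=cv2.INTER_CUBIC))
for px in ((323,203),(324,205),(320,207)): print(px,onz(p,px,.05,s),onz(p,px,.0,s))
q=viewer.read_camera("side"); cv2.imwrite("pics/g.png",q["color"])
for n in ("sleeve_mid","sleeve_large"):
  for x in nets.landmark_of(q,n): print(n,x["pixel"],x["confidence"],onz(q,x["pixel"],0))
E
```

```text
10.3167 [0.5766 0.2513 0.1773] [[-0.9867  0.1623 -0.0026]
 [ 0.1623  0.9867 -0.0008]
 [ 0.0025 -0.0012 -1.    ]] 0.019848616894243765
(323, 203) [0.5641 0.2531 0.05  ] [0.5744 0.2514 0.    ]
(324, 205) [0.5658 0.2537 0.05  ] [0.5764 0.252  0.    ]
(320, 207) [0.5669 0.2502 0.05  ] [0.5777 0.248  0.    ]
sleeve_large [349.3, 239.7] 0.74 [ 0.5096 -0.2975  0.    ]
```

View pics/f.png

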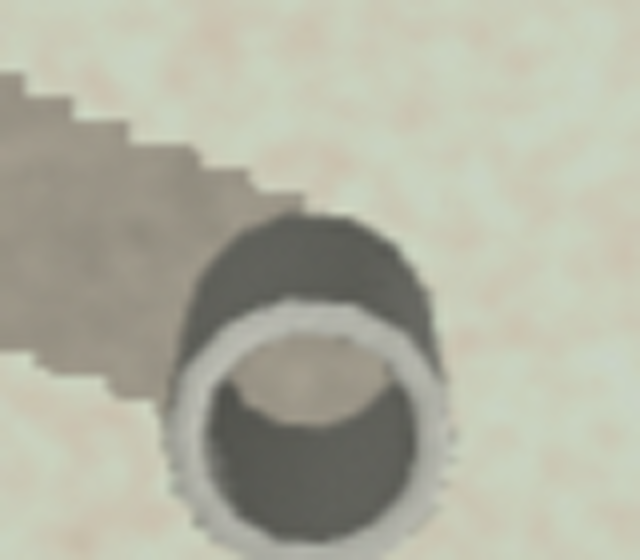

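View pics/g.png

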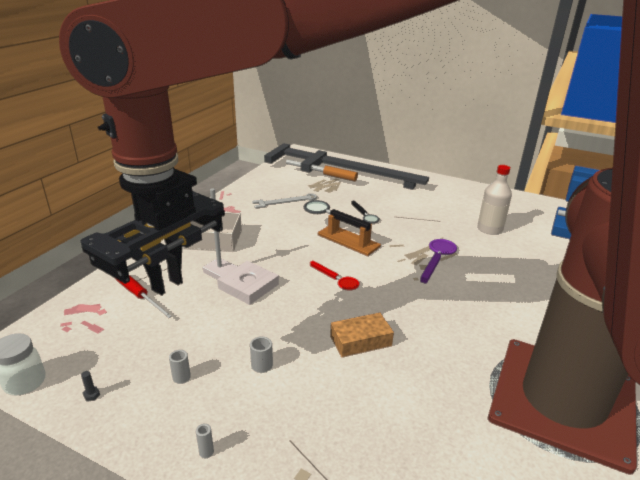

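```bash
python3 - <<'E'
from h import *
np.set_printoptions(precision=4,suppress=True)
s=state();q=viewer.read_camera("side"); a=viewer.read_camera("scene")
print(s["position"],s["gripper_width"],s["joint_positions"])
R=np.array(s["eef_rot"]);t=s["position"]
w=s["gripper_width"]/2
for n,p in(("side",q),("scene",a)):
  im=p["color"].copy()
  for X in ((0,0,0),(0,0,.022),(0,w,.022),(0,-w,.022)):
    u=proj(p,t+R@np.array(X)); print(n,u); cv2.circle(im,tuple(int(round(v)) for v in u),2,(0,0,255),-1)
  u=proj(p,(.5775,.2515,.05)); cv2.circle(im,tuple(int(round(v)) for v in u),2,(255,0,0),-1); 
  c=im[170:400,60:320] if n=="side" else im[20:250,330:590]
  cv2.imwrite(f"pics/h_{n}.png",cv2.resize(c,None,fx=2.6,fy=2.6,interpolation=cv2.INTER_CUBIC))
E
```

```text
[0.5773 0.2515 0.1784] 0.03530187332033308 [ 0.2857  0.2558  1.5472  0.      1.3394 -1.1221]
side [166.8552 291.8994]
side [168.7604 303.5235]
side [159.5215 309.2926]
side [177.7212 297.928 ]
scene [422.2833 129.2603]
scene [420.8391 135.9925]
scene [425.9805 131.7089]
scene [415.6451 140.3199]
```

View pics/h_side.png

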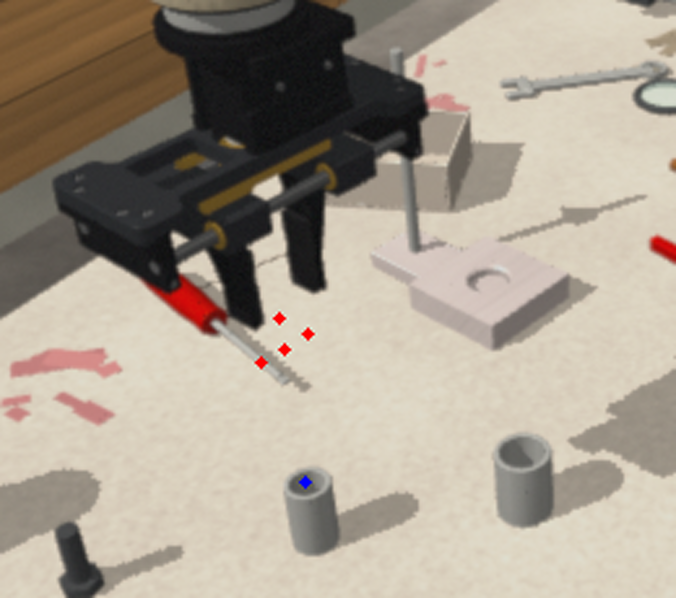

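View pics/h_scene.png

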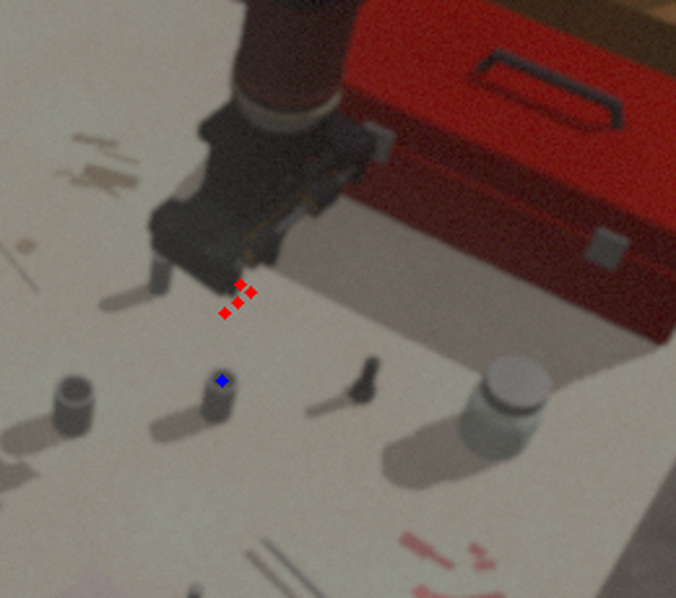

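The pictures show the fingertips about 30 mm higher than the stated pose and nose length put them. I'll open the jaws fully and measure the tips in tool coordinates.

Emit:
{"op": "servo_tool", "data": {
  "plan": [
    [0,0,0,0,0,0,1],
    [0,0,0,0,0,0,1],
    [0,0,0,0,0,0,1],
    [0,0,0,0,0,0,1],
    [0,0,0,0,0,0,1],
    [0,0,0,0,0,0,1],
    [0,0,0,0,0,0,1],
    [0,0,0,0,0,0,1]
  ]
}}

```text
time_s: 11.28
position: [0.5775, 0.2516, 0.179]
eef_rot: [[-0.987, 0.162, 0.0], [0.162, 0.987, 0.0], [-0.0, 0.0, -1.0]]
wrist_force: [0.4, -0.5, 1.2]
gripper_width: 0.0858
```

```bash
python3 - <<'E'
from h import *
np.set_printoptions(precision=4,suppress=True)
s=state();p=viewer.read_camera("wrist");q=viewer.read_camera("side");print(s["position"],s["gripper_width"])
R=np.array(s["eef_rot"]);t=s["position"]; w=.0435
im=cv2.resize(p["color"][230:410,170:470],None,fx=2.6,fy=2.6,interpolation=cv2.INTER_CUBIC); 
im=np.clip(im.astype(float)*2,0,255).astype(np.uint8)
iq=cv2.resize(q["color"][220:340,90:240],None,fx=5,fy=5,interpolation=cv2.INTER_CUBIC)
for zt,col in ((.022,(0,0,255)),(-.012,(0,255,0))):
  for y in (w,-w,w+.015,-w-.015):
    for x in(-.0095,.0095):
      X=t+R@np.array((x,y,zt))
      u=proj(p,X,s);v=(u-[170,230])*2.6+.8;cv2.circle(im,tuple(int(k) for k in v),3,col,-1)
      u=proj(q,X);v=(u-[90,220])*5+2;cv2.circle(iq,tuple(int(k) for k in v),3,col,-1)
cv2.imwrite("pics/i1.png",im);cv2.imwrite("pics/i2.png",iq)
E
```

```text
[0.5775 0.2516 0.179 ] 0.08575406719887615
```

View pics/i1.png

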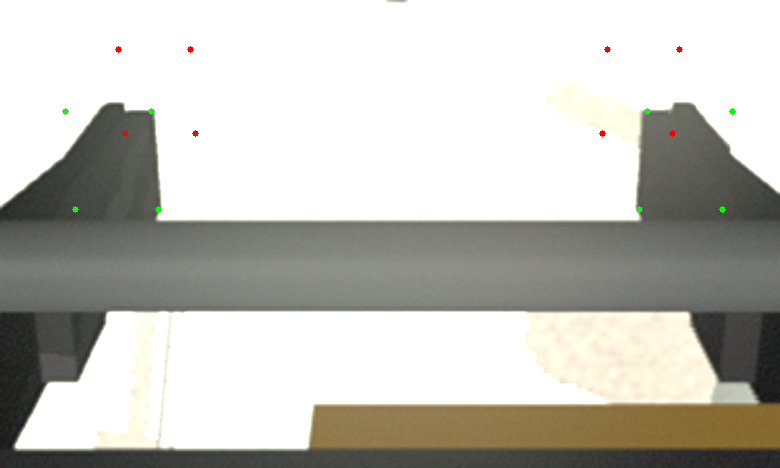

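View pics/i2.png

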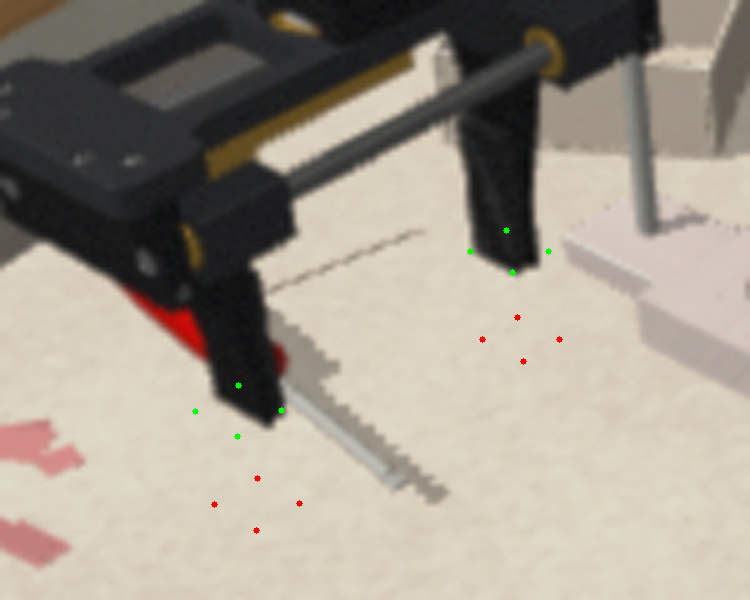

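The tips sit at tool z ≈ −0.011 rather than +0.022. The pads' middle is therefore about 30 mm behind the reported TCP, so I'll go down 33 mm deeper.

Emit:
{"op": "servo_tool", "data": {
  "plan": [
    [0,0,0.4,0,0,0,1],
    [0,0,0.8,0,0,0,1],
    [0,0,0.8,0,0,0,1],
    [0,0,0.8,0,0,0,1],
    [0,0,0.8,0,0,0,1],
    [0,0,0.8,0,0,0,1],
    [0,0,0.6,0,0,0,1],
    [0,0,0.4,0,0,0,1],
    [0,0,0.2,0,0,0,1],
    [0,0,0.2,0,0,0,1],
    [0,0,0,0,0,0,1],
    [0,0,0,0,0,0,1]
  ]
}}

```text
time_s: 12.38
position: [0.5781, 0.2517, 0.0056]
eef_rot: [[-0.987, 0.162, 0.001], [0.162, 0.987, 0.0], [-0.001, 0.0, -1.0]]
wrist_force: [-0.1, -0.3, 0.5]
gripper_width: 0.0872
```

Emit:
{"op": "servo_tool", "data": {
  "plan": [
    [0,0,0,0,0,0,-1],
    [0,0,0,0,0,0,-1],
    [0,0,0,0,0,0,-1],
    [0,0,0,0,0,0,-1],
    [0,0,0,0,0,0,-1],
    [0,0,0,0,0,0,-1],
    [0,0,0,0,0,0,-1],
    [0,0,0,0,0,0,-1],
    [0,0,0,0,0,0,-1],
    [0,0,0,0,0,0,-1],
    [0,0,0,0,0,0,-1],
    [0,0,0,0,0,0,-1]
  ],
  "force": 25
}}

```text
time_s: 13.38
position: [0.5775, 0.2515, 0.0049]
eef_rot: [[-0.987, 0.162, -0.0], [0.162, 0.987, -0.0], [0.0, -0.0, -1.0]]
wrist_force: [-0.6, -0.6, 0.9]
gripper_width: 0.0292
```

Emit:
{"op": "servo_tool", "data": {
  "plan": [
    [0,0,0,0,0,0,-1],
    [0,0,0,0,0,0,-1],
    [0,0,-0.1,0,0,0,-1],
    [0,0,-0.4,0,0,0,-1],
    [0,0,-0.7,0,0,0,-1],
    [0,0,-0.8,0,0,0,-1],
    [0,0,-0.8,0,0,0,-1],
    [0,0,-0.8,0,0,0,-1],
    [0,0,-0.8,0,0,0,-1],
    [0,0,-0.4,0,0,0,-1],
    [0,0,-0.2,0,0,0,-1],
    [0,0,0,0,0,0,-1]
  ]
}}

```text
time_s: 14.38
position: [0.5784, 0.2518, 0.1568]
eef_rot: [[-0.987, 0.162, 0.003], [0.162, 0.987, 0.001], [-0.003, 0.001, -1.0]]
wrist_force: [-0.7, -0.1, -2.3]
gripper_width: 0.0291
```

```bash
python3 - <<'E'
from h import *
np.set_printoptions(precision=4,suppress=True)
s=state();p=viewer.read_camera("wrist");cv2.imwrite("pics/j.png",p["color"])
print(s["time_s"],s["position"],s["eef_rot"],s["gripper_width"])
for n in ("nest","focus_mark","stand"):
  for x in nets.landmark_of(p,n): print(n,x["pixel"],round(x["confidence"],2),onz(p,x["pixel"],.016 if n=="nest" else 0,s))
E
```

```text
14.3833 [0.5784 0.2518 0.1568] [[-0.9868  0.1622  0.0029]
 [ 0.1622  0.9868  0.0009]
 [-0.0027  0.0013 -1.    ]] 0.029136449282322185
nest [36.7, 301.6] 0.82 [ 0.6174 -0.0183  0.016 ]
stand [49.2, 298.1] 0.64 [ 0.6217 -0.0196  0.    ]
```

View pics/j.png

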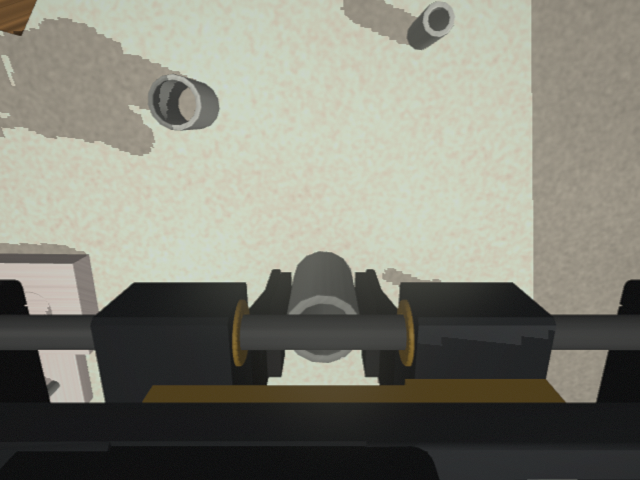

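The sleeve is held upright between the pads, around (323,300). Next I move over the recess and keep the height.

Emit:
{"op": "servo_tool", "data": {
  "plan": [
    [-0.24,-0.71,0,0,0,0,-1],
    [-0.24,-0.71,0,0,0,0,-1],
    [-0.24,-0.71,0,0,0,0,-1],
    [-0.24,-0.71,0,0,0,0,-1],
    [-0.24,-0.71,0,0,0,0,-1],
    [-0.24,-0.71,0,0,0,0,-1],
    [-0.24,-0.71,0,0,0,0,-1],
    [-0.24,-0.71,0,0,0,0,-1],
    [-0.24,-0.71,0,0,0,0,-1],
    [-0.24,-0.71,0,0,0,0,-1],
    [-0.24,-0.71,0,0,0,0,-1],
    [-0.24,-0.71,0,0,0,0,-1]
  ]
}}

```text
time_s: 15.58
position: [0.6204, -0.0156, 0.153]
eef_rot: [[-0.987, 0.162, -0.003], [0.162, 0.987, 0.0], [0.003, 0.0, -1.0]]
wrist_force: [1.1, 0.2, -1.9]
gripper_width: 0.0291
```

Emit:
{"op": "servo_tool", "data": {
  "plan": [
    [0,0,0,0,0,0,-1],
    [0,0,0,0,0,0,-1],
    [0,0,0,0,0,0,-1],
    [0,0,0,0,0,0,-1]
  ]
}}

```text
time_s: 15.92
position: [0.6207, -0.0137, 0.1541]
eef_rot: [[-0.987, 0.161, -0.001], [0.161, 0.987, 0.001], [0.002, 0.0, -1.0]]
wrist_force: [0.3, 0.1, -2.0]
gripper_width: 0.0296
```

```bash
python3 - <<'E'
from h import *
np.set_printoptions(precision=4,suppress=True)
s=state();p=viewer.read_camera("wrist");cv2.imwrite("pics/k.png",p["color"])
print(s["time_s"],s["position"],s["eef_rot"],s["gripper_width"])
for n in ("nest","focus_mark","stand"):
  for x in nets.landmark_of(p,n): print(n,x["pixel"],round(x["confidence"],2),onz(p,x["pixel"],.016 if n=="nest" else 0,s))
c=p["color"][150:260,240:400];cv2.imwrite("pics/k2.png",cv2.resize(c,None,fx=5,fy=5,interpolation=cv2.INTER_CUBIC))
E
```

```text
15.9167 [ 0.6207 -0.0137  0.1541] [[-0.9869  0.1615 -0.0014]
 [ 0.1615  0.9869  0.0006]
 [ 0.0015  0.0003 -1.    ]] 0.02964231074680764
nest [317.0, 216.1] 0.72 [ 0.6209 -0.0188  0.016 ]
stand [318.0, 212.4] 0.72 [ 0.6216 -0.0183  0.    ]
```

View pics/k.png

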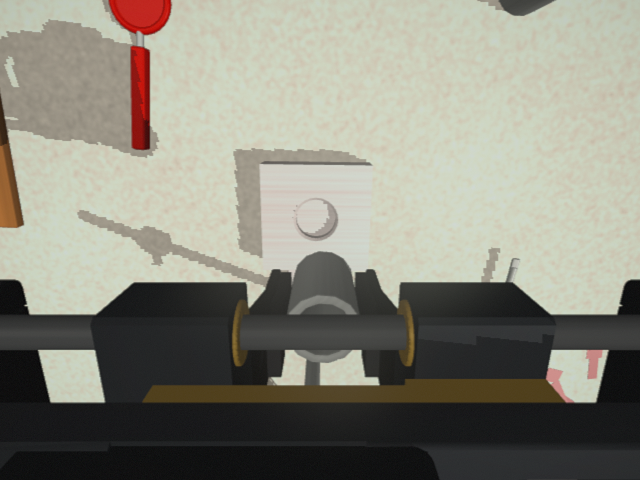

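View pics/k2.png

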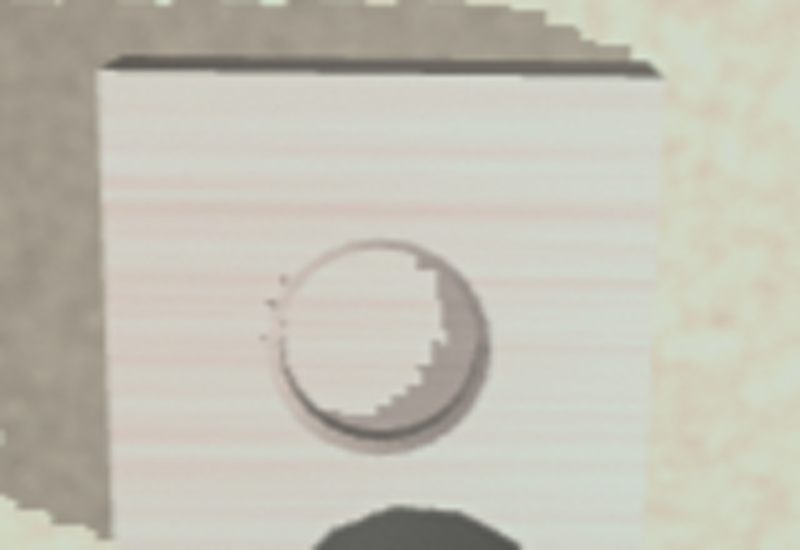

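```bash
python3 - <<'E'
from h import *
np.set_printoptions(precision=4,suppress=True)
s=state();p=viewer.read_camera("wrist")
c=onz(p,(315.6,219.2),.024,s); l=onz(p,(259.6,163.7),.024,s); r=onz(p,(371.6,165.1),.024,s)
print(s["position"],c,l,r,np.linalg.norm(l-r),np.degrees(np.arctan2(*(l-r)[1::-1])))
m=(l+r)/2; d=(r-l)/np.linalg.norm(l-r); n=np.array([-d[1],d[0],0]); print('from edge',m-.045*n,m+.045*n)
print(totool(s,c))
# sleeve: bottom at tool z .005, predicted rim pixels
T=np.linalg.inv(np.array(p["hand_eye"]));K=p["camera_matrix"]
def pt(X):
    q=T[:3,:3]@np.array(X)+T[:3,3]; return K[0,0]*q[0]/-q[2]+K[0,2],-K[1,1]*q[1]/-q[2]+K[1,2]
for dx in(-.002,0,.002): print(dx,[np.round(pt(X),1) for X in ((.015+dx,0,.005),(.015+dx,0,-.045),(.011+dx,0,-.045),(dx,.015,-.045),(dx,-.015,-.045))])
c=p["color"][240:380,260:390];cv2.imwrite("pics/k3.png",cv2.resize(np.clip(c*1.5,0,255).astype('uint8'),None,fx=4.2,fy=4.2,interpolation=cv2.INTER_CUBIC))
E
```

```text
[ 0.6212 -0.0138  0.1549] [ 0.6222 -0.0202  0.024 ] [ 0.5702 -0.0565  0.024 ] [0.5856 0.0311 0.024 ] 0.08888202704225866 -99.97609663003902
from edge [ 0.6223 -0.0205  0.024 ] [ 0.5336 -0.0049  0.024 ]
[-0.002  -0.0062  0.1309]
-0.002 [array([323.3, 253. ]), array([323.4, 298.1]), array([323.4, 307.9]), array([362.8, 334. ]), array([284., 334.])]
0 [array([323.3, 249.1]), array([323.4, 293.2]), array([323.4, 303. ]), array([362.9, 329.3]), array([283.9, 329.3])]
0.002 [array([323.3, 245.3]), array([323.4, 288.2]), array([323.4, 298.1]), array([363.1, 324.6]), array([283.7, 324.6])]
```

View pics/k3.png

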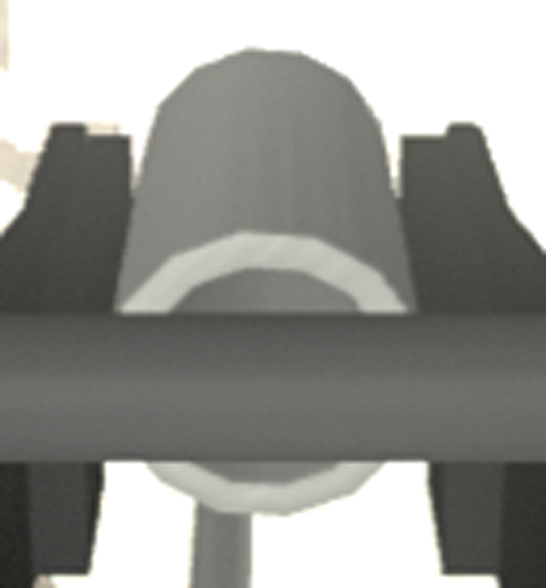

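The recess rim is centred at (315.6,219.2), which puts it at world (0.622,−0.020). The sleeve sits about 1 mm off the tool axis in x. I'll correct for that, go down to just above the block and look again.

Emit:
{"op": "servo_tool", "data": {
  "plan": [
    [-0.05,-0.2,0.2,0,0,0.1,-1],
    [0,0,0.5,0,0,0,-1],
    [0,0,0.6,0,0,0,-1],
    [0,0,0.6,0,0,0,-1],
    [0,0,0.6,0,0,0,-1],
    [0,0,0.5,0,0,0,-1],
    [0,0,0.4,0,0,0,-1],
    [0,0,0.2,0,0,0,-1],
    [0,0,0,0,0,0,-1],
    [0,0,0,0,0,0,-1],
    [0,0,0,0,0,0,-1],
    [0,0,0,0,0,0,-1]
  ]
}}

```text
time_s: 17.17
position: [0.6229, -0.021, 0.0483]
eef_rot: [[-0.985, 0.173, 0.002], [0.173, 0.985, -0.0], [-0.002, 0.0, -1.0]]
wrist_force: [0.3, -0.3, -1.2]
gripper_width: 0.029
```

```bash
python3 - <<'E'
from h import *
np.set_printoptions(precision=4,suppress=True)
s=state();p=viewer.read_camera("wrist");q=viewer.read_camera("side");cv2.imwrite("pics/l.png",p["color"])
print(s["time_s"],s["position"],s["eef_rot"],s["gripper_width"])
c=q["color"][190:320,180:320];cv2.imwrite("pics/l2.png",cv2.resize(c,None,fx=4.5,fy=4.5,interpolation=cv2.INTER_CUBIC))
c=p["color"][180:380,200:440];cv2.imwrite("pics/l3.png",cv2.resize(c,None,fx=3,fy=3,interpolation=cv2.INTER_CUBIC))
E
```

```text
17.1667 [ 0.6229 -0.021   0.0483] [[-0.985   0.1725  0.0023]
 [ 0.1725  0.985  -0.0004]
 [-0.0023  0.     -1.    ]] 0.029022624121395287
```

View pics/l2.png

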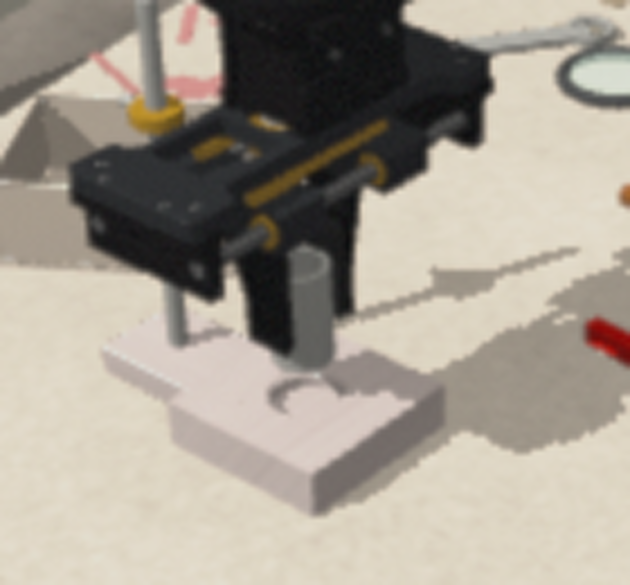

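View pics/l3.png

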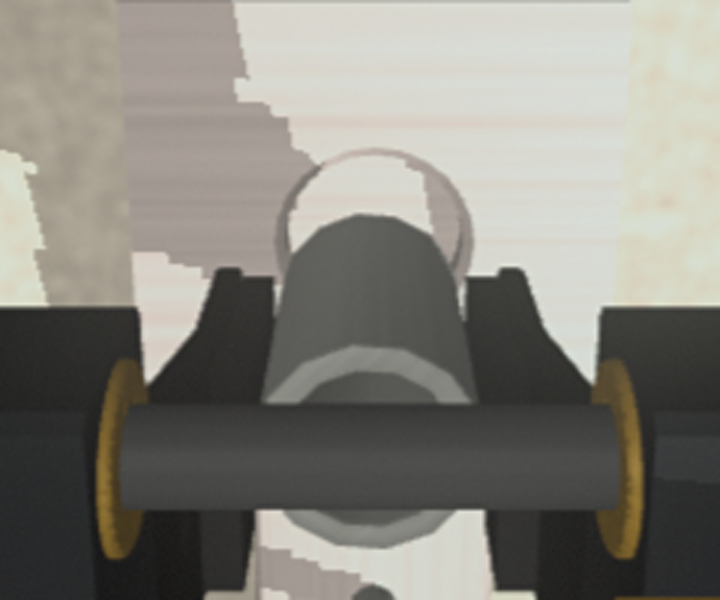

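Emit:
{"op": "servo_tool", "data": {
  "plan": [
    [0.03,0,0.15,0,0,0,-1],
    [0,0,0.15,0,0,0,-1],
    [0,0,0,0,0,0,-1],
    [0,0,0,0,0,0,-1],
    [0,0,0,0,0,0,-1],
    [0,0,0,0,0,0,-1],
    [0,0,0,0,0,0,-1],
    [0,0,0,0,0,0,-1],
    [0,0,0,0,0,0,-1],
    [0,0,0,0,0,0,-1]
  ]
}}

```text
time_s: 18.1
position: [0.621, -0.0207, 0.038]
eef_rot: [[-0.985, 0.173, 0.0], [0.173, 0.985, -0.0], [-0.0, -0.0, -1.0]]
wrist_force: [-0.4, -0.5, -1.8]
gripper_width: 0.0292
```

```bash
python3 - <<'E'
from h import *
np.set_printoptions(precision=4,suppress=True)
s=state();p=viewer.read_camera("wrist")
print(s["time_s"],s["position"],s["eef_rot"],s["gripper_width"])
c=p["color"][200:300,250:400];cv2.imwrite("pics/m3.png",cv2.resize(c,None,fx=5,fy=5,interpolation=cv2.INTER_CUBIC))
T=np.linalg.inv(np.array(p["hand_eye"]));K=p["camera_matrix"]
def pt(X):
    q=T[:3,:3]@np.array(X)+T[:3,3]; return np.array([K[0,0]*q[0]/-q[2]+K[0,2],-K[1,1]*q[1]/-q[2]+K[1,2]])
d=s["position"][2]-.024
print(d,[np.round((pt(X)-[250,200])*5+2,0) for X in ((.0185,0,d),(.0205,0,d),(0,.0185,d),(0,-.0185,d))])
s=state();print(s["position"])
E
```

```text
18.1 [ 0.621  -0.0207  0.038 ] [[-0.985   0.1725  0.0002]
 [ 0.1725  0.985  -0.    ]
 [-0.0002 -0.     -1.    ]] 0.02916724918600094
0.01404277628648088 [array([368., 187.]), array([368., 168.]), array([543., 354.]), array([193., 354.])]
[ 0.621  -0.0207  0.038 ]
```

View pics/m3.png

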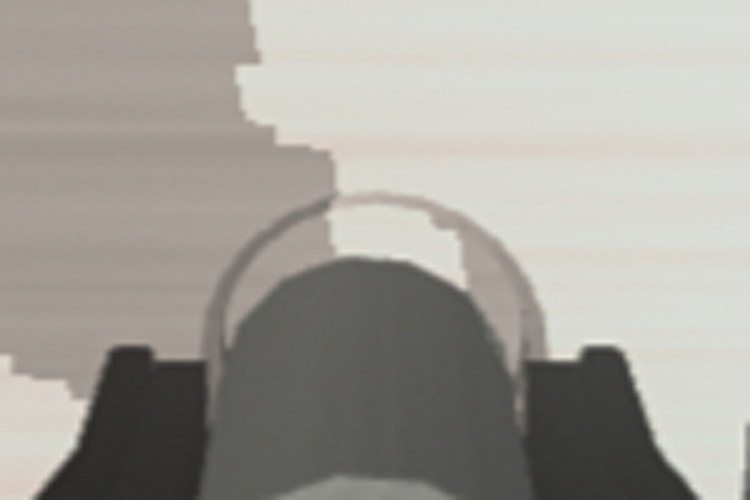

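The recess is within 0.6 mm of the sleeve axis. I'll nudge y by 0.6 mm and lower slowly.

Emit:
{"op": "servo_tool", "data": {
  "plan": [
    [0.01,0.02,0.05,0,0,0,-1],
    [0,0,0.06,0,0,0,-1],
    [0,0,0.06,0,0,0,-1],
    [0,0,0.06,0,0,0,-1],
    [0,0,0.06,0,0,0,-1],
    [0,0,0.06,0,0,0,-1],
    [0,0,0.05,0,0,0,-1],
    [0,0,0,0,0,0,-1],
    [0,0,0,0,0,0,-1],
    [0,0,0,0,0,0,-1]
  ]
}}

```text
time_s: 18.98
position: [0.6208, -0.02, 0.026]
eef_rot: [[-0.985, 0.173, 0.0], [0.173, 0.985, 0.0], [-0.0, 0.0, -1.0]]
wrist_force: [0.3, -0.3, -1.3]
gripper_width: 0.0288
```

Emit:
{"op": "servo_tool", "data": {
  "plan": [
    [0,0,0.04,0,0,0,-1],
    [0,0,0.04,0,0,0,-1],
    [0,0,0.04,0,0,0,-1],
    [0,0,0.04,0,0,0,-1],
    [0,0,0,0,0,0,-1],
    [0,0,0,0,0,0,-1],
    [0,0,0,0,0,0,-1]
  ]
}}

```text
time_s: 19.57
position: [0.6206, -0.02, 0.0211]
eef_rot: [[-0.985, 0.173, -0.0], [0.173, 0.985, 0.0], [0.0, -0.0, -1.0]]
wrist_force: [-0.5, -0.2, -0.8]
gripper_width: 0.0286
```

Emit:
{"op": "servo_tool", "data": {
  "plan": [
    [0,0,0.02,0,0,0,-1],
    [0,0,0.02,0,0,0,-1],
    [0,0,0,0,0,0,-1],
    [0,0,0,0,0,0,-1]
  ]
}}

```text
time_s: 19.9
position: [0.6209, -0.0201, 0.0208]
eef_rot: [[-0.985, 0.172, 0.0], [0.172, 0.985, -0.0], [-0.0, -0.0, -1.0]]
wrist_force: [-3.1, 0.8, 5.0]
gripper_width: 0.0291
```

```bash
python3 - <<'E'
from h import *
s=state();p=viewer.read_camera("wrist");q=viewer.read_camera("side");print(s["position"],s["wrist_force"])
c=q["color"][190:320,180:320];cv2.imwrite("pics/n2.png",cv2.resize(c,None,fx=4.5,fy=4.5,interpolation=cv2.INTER_CUBIC))
c=p["color"][180:380,200:440];cv2.imwrite("pics/n3.png",cv2.resize(c,None,fx=3,fy=3,interpolation=cv2.INTER_CUBIC))
E
```

```text
[ 0.62087375 -0.02007496  0.02084696] [-3.12822716  0.80422225  5.03410582]
```

View pics/n2.png

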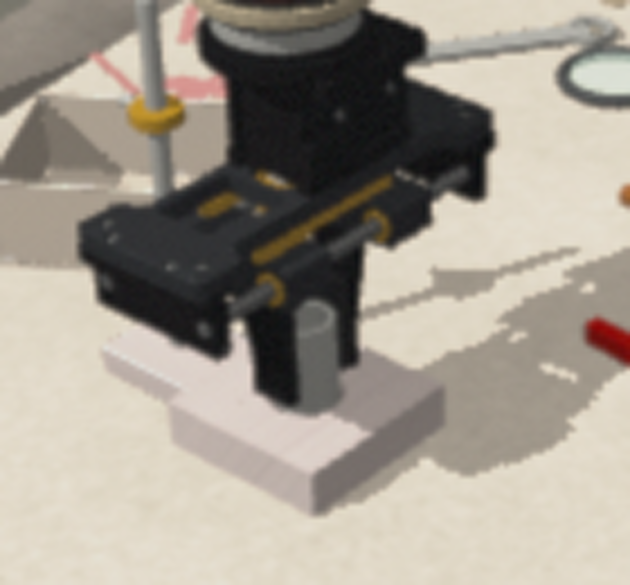

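View pics/n3.png

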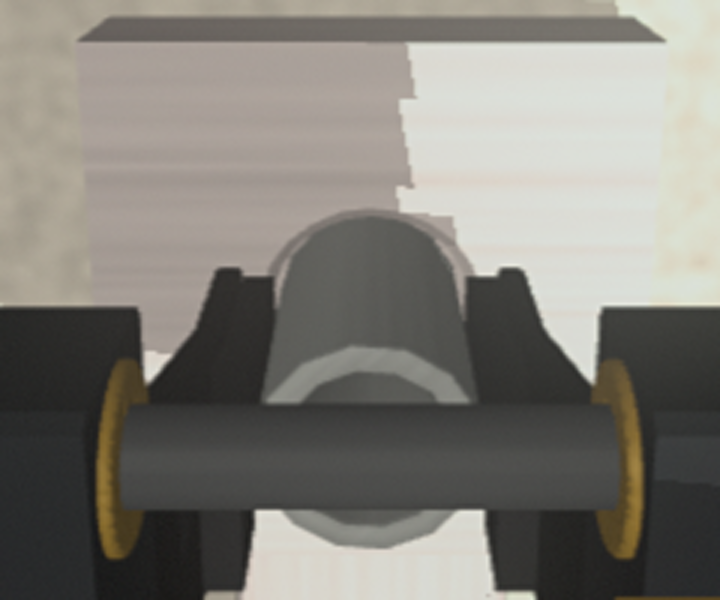

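Contact came at the depth of the recess floor (underside at about 0.016), with roughly 6 N. I'll release and rise.

Emit:
{"op": "servo_tool", "data": {
  "plan": [
    [0,0,0,0,0,0,0],
    [0,0,0,0,0,0,0],
    [0,0,0,0,0,0,0],
    [0,0,0,0,0,0,0],
    [0,0,0,0,0,0,0],
    [0,0,-0.2,0,0,0,0],
    [0,0,-0.5,0,0,0,0.5],
    [0,0,-0.8,0,0,0,0.5],
    [0,0,-0.8,0,0,0,0.5],
    [0,0,-0.8,0,0,0,0.5],
    [0,0,-0.8,0,0,0,0.5],
    [0,0,-0.8,0,0,0,0.5]
  ]
}}

```text
time_s: 21.0
position: [0.6207, -0.02, 0.1626]
eef_rot: [[-0.985, 0.173, 0.0], [0.173, 0.985, -0.0], [-0.0, 0.0, -1.0]]
wrist_force: [0.2, -0.5, -0.9]
gripper_width: 0.0641
```

Emit:
{"op": "servo_tool", "data": {
  "plan": [
    [0,0,-0.7,0,0,0,0.5],
    [0,0,-0.4,0,0,0,0.5],
    [0,0,0,0,0,0,0.5],
    [0,0,0,0,0,0,0.5],
    [0,0,0,0,0,0,0.5],
    [0,0,0,0,0,0,0.5]
  ]
}}

```text
time_s: 21.5
position: [0.6195, -0.0199, 0.1917]
eef_rot: [[-0.985, 0.173, -0.004], [0.173, 0.985, 0.001], [0.004, -0.0, -1.0]]
wrist_force: [0.4, 1.0, -0.6]
gripper_width: 0.0651
```

```bash
python3 - <<'E'
from h import *
s=state();p=viewer.read_camera("wrist");print(s["time_s"],s["position"],s["wrist_force"],s["eef_rot"])
c=p["color"][120:280,200:440];cv2.imwrite("pics/o3.png",cv2.resize(c,None,fx=3.2,fy=3.2,interpolation=cv2.INTER_CUBIC))
q=viewer.read_camera("side");c=q["color"][190:320,180:320];cv2.imwrite("pics/o2.png",cv2.resize(c,None,fx=4.5,fy=4.5,interpolation=cv2.INTER_CUBIC))
E
```

```text
21.5 [ 0.61952579 -0.01986177  0.19166402] [ 0.42391631  0.96125511 -0.5526128 ] [[-9.84984820e-01  1.72605280e-01 -3.51023328e-03]
 [ 1.72604360e-01  9.84991074e-01  5.65540674e-04]
 [ 3.55516375e-03 -4.88325900e-05 -9.99993679e-01]]
```

View pics/o3.png

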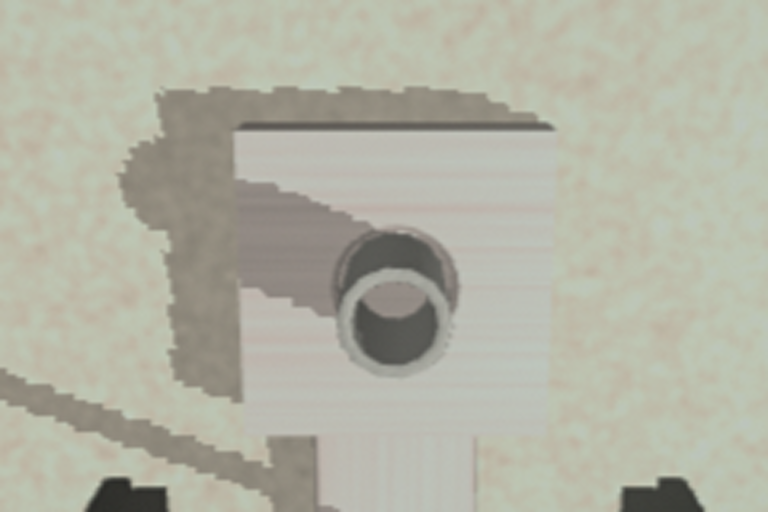

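View pics/o2.png

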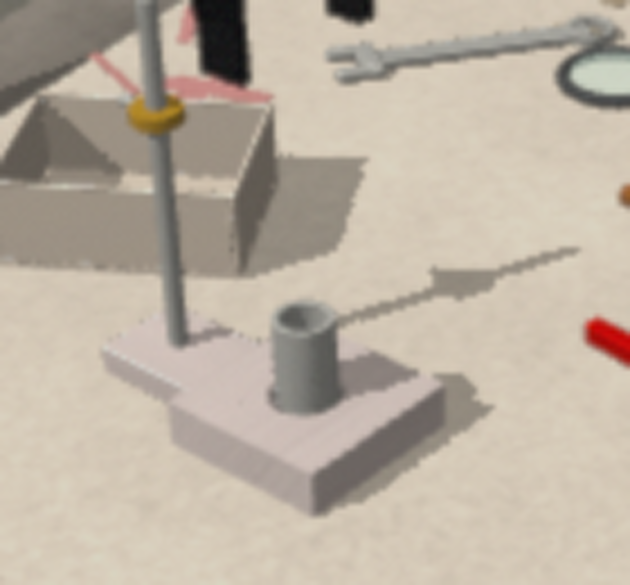

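The sleeve stands upright in the recess with its rim at about (324,221). Next I work out the collar height and head for the loupe.

Emit:
{"op": "servo_tool", "data": {
  "plan": [
    [0.26,-0.68,0,0,0,0,1],
    [0.26,-0.68,0,0,0,0,1],
    [0.26,-0.68,0,0,0,0,1],
    [0.26,-0.68,0,0,0,0,1],
    [0.26,-0.68,0,0,0,0,1],
    [0.26,-0.68,0,0,0,0,1],
    [0.26,-0.68,0,0,0,0,1],
    [0.26,-0.68,0,0,0,0,1]
  ]
}}

```text
time_s: 22.27
position: [0.5301, -0.1706, 0.193]
eef_rot: [[-0.985, 0.173, -0.001], [0.173, 0.985, 0.001], [0.001, 0.0, -1.0]]
wrist_force: [0.5, 0.1, -0.6]
gripper_width: 0.0868
```

Emit:
{"op": "servo_tool", "data": {
  "plan": [
    [0,0,0,0,0,1,1],
    [0,0,0,0,0,1,1],
    [0,0,0,0,0,1,1],
    [0,0,0,0,0,1,1],
    [0,0,0,0,0,1,1],
    [0,0,0,0,0,1,1],
    [0,0,0,0,0,1,1],
    [0,0,0,0,0,1,1],
    [0,0,0,0,0,1,1],
    [0,0,0,0,0,1,1],
    [0,0,0,0,0,1,1],
    [0,0,0,0,0,1,1]
  ]
}}

```text
time_s: 23.27
position: [0.5307, -0.1698, 0.193]
eef_rot: [[-0.135, 0.991, -0.001], [0.991, 0.135, 0.001], [0.001, -0.001, -1.0]]
wrist_force: [-0.5, -0.6, -0.0]
gripper_width: 0.087
```

Emit:
{"op": "servo_tool", "data": {
  "plan": [
    [0,0,0,0,0,1,1],
    [0,0,0,0,0,1,1],
    [0,0,0,0,0,1,1],
    [0,0,0,0,0,1,1],
    [0,0,0,0,0,1,1],
    [0,0,0,0,0,1,1],
    [0,0,0,0,0,1,1],
    [0,0,0,0,0,1,1],
    [0,0,0,0,0,1,1],
    [0,0,0,0,0,1,1],
    [0,0,0,0,0,1,1],
    [0,0,0,0,0,1,1]
  ]
}}

```text
time_s: 24.27
position: [0.5307, -0.1698, 0.193]
eef_rot: [[0.901, 0.435, -0.001], [0.435, -0.901, 0.001], [-0.001, -0.001, -1.0]]
wrist_force: [-1.2, -0.1, 0.5]
gripper_width: 0.0869
```

Emit:
{"op": "servo_tool", "data": {
  "plan": [
    [0,0,0,0,0,1,1],
    [0,0,0,0,0,1,1],
    [0,0,0,0,0,1,1],
    [0,0,0,0,0,1,1],
    [0,0,0,0,0,1,1],
    [0,0,0,0,0,1,1],
    [0,0,0,0,0,0,1],
    [0,0,0,0,0,0,1],
    [0,0,0,0,0,0,1]
  ]
}}

```text
time_s: 25.02
position: [0.5309, -0.1699, 0.1935]
eef_rot: [[0.986, -0.17, -0.001], [-0.17, -0.986, 0.0], [-0.001, -0.0, -1.0]]
wrist_force: [0.2, -0.9, -1.1]
gripper_width: 0.0869
```

```bash
python3 - <<'E'
from h import *
np.set_printoptions(precision=4,suppress=True)
s=state();p=viewer.read_camera("wrist");print(s["time_s"],s["position"],s["eef_rot"],s["joint_positions"])
cv2.imwrite("pics/p.png",p["color"])
for n in ("focus_mark","grip","lens","nest"):
  for x in nets.landmark_of(p,n): print(n,x["pixel"],round(x["confidence"],2),onz(p,x["pixel"],.059,s))
q=viewer.read_camera("side");a=viewer.read_camera("scene");cv2.imwrite("pics/p_side.png",q["color"]);cv2.imwrite("pics/p_scene.png",a["color"])
b=np.array([.7059,-.0349])
for n,c in (("side",q),("scene",a)):
  for z in (.016,.12,.13,.135,.14,.145,.15,.16,.2): print(n,z,proj(c,(*b,z)))
c=q["color"][180:300,180:280];cv2.imwrite("pics/p2.png",cv2.resize(c,None,fx=5,fy=5,interpolation=cv2.INTER_CUBIC))
c=a["color"][230:320,340:440];cv2.imwrite("pics/p3.png",cv2.resize(c,None,fx=6,fy=6,interpolation=cv2.INTER_CUBIC))
E
```

```text
25.0167 [ 0.5309 -0.1699  0.1935] [[ 0.9855 -0.1696 -0.0007]
 [-0.1696 -0.9855  0.0004]
 [-0.0008 -0.0002 -1.    ]] [-0.4512  0.0736  1.7241  0.      1.3447  1.29  ]
grip [441.5, 390.6] 0.8 [ 0.341  -0.2533  0.059 ]
grip [621.9, 126.0] 0.77 [ 0.5626 -0.4125  0.059 ]
grip [469.4, 215.0] 0.74 [ 0.5109 -0.2907  0.059 ]
grip [301.9, 231.8] 0.69 [ 0.5202 -0.1504  0.059 ]
lens [291.9, 299.0] 0.96 [ 0.4604 -0.1301  0.059 ]
lens [488.2, 84.8] 0.65 [ 0.6106 -0.3111  0.059 ]
nest [140.4, 134.9] 0.62 [ 0.6198 -0.0399  0.059 ]
side 0.016 [218.2541 265.4984]
side 0.12 [214.3012 223.6969]
side 0.13 [213.8996 219.4504]
side 0.135 [213.6974 217.3113]
side 0.14 [213.4941 215.1616]
side 0.145 [213.2898 213.0011]
side 0.15 [213.0845 210.8298]
side 0.16 [212.6707 206.4545]
side 0.2 [210.9732 188.5037]
scene 0.016 [394.5203 289.2995]
scene 0.12 [399.8834 266.5158]
scene 0.13 [400.4443 264.1329]
scene 0.135 [400.728  262.9277]
scene 0.14 [401.0139 261.7131]
scene 0.145 [401.3021 260.489 ]
scene 0.15 [401.5924 259.2554]
scene 0.16 [402.1801 256.759 ]
scene 0.2 [404.6261 246.3675]
```

View pics/p.png

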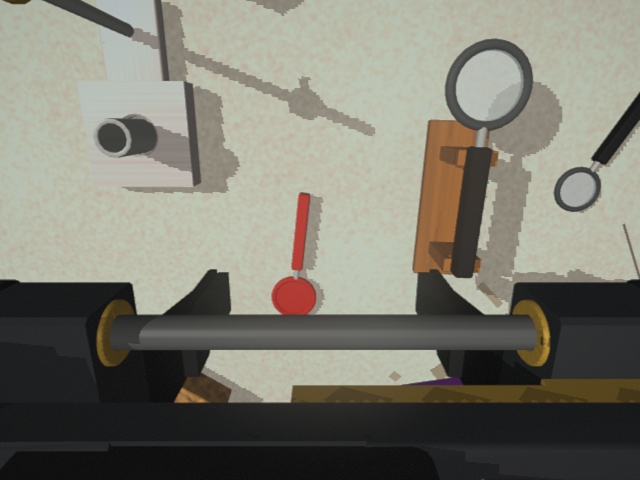

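View pics/p2.png

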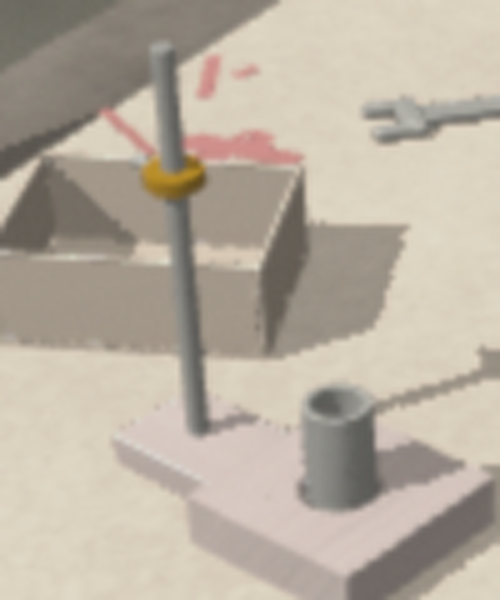

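View pics/p3.png

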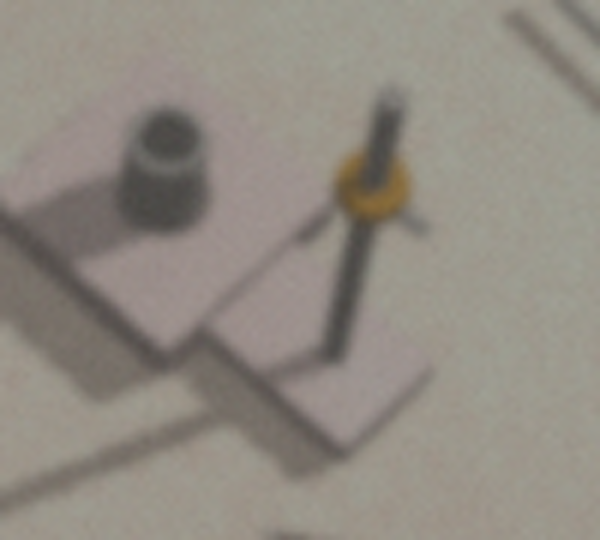

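Side view: the collar's centre is at about (214.3,214.6), which gives z ≈ 0.1415, and the rod's top and foot match the prediction. Wrist view: the loupe handle runs from (475,150) to (462,275), with the lens at (489,85). I'll hover over the handle.

Emit:
{"op": "servo_tool", "data": {
  "plan": [
    [0,0.68,0,0,0,0,1],
    [0,0.68,0,0,0,0,1],
    [0,0.68,0,0,0,0,1],
    [0,0.68,0,0,0,0,1],
    [0,0.68,0,0,0,0,1],
    [0,0.68,0,0,0,0,1],
    [0,0,0,0,0,0,1],
    [0,0,0,0,0,0,1],
    [0,0,0,0,0,0,1],
    [0,0,0,0,0,0,1],
    [0,0,0,0,0,0,1]
  ]
}}

```text
time_s: 26.28
position: [0.5102, -0.2897, 0.194]
eef_rot: [[0.985, -0.171, 0.0], [-0.171, -0.985, 0.0], [0.0, -0.0, -1.0]]
wrist_force: [0.4, 0.5, 0.1]
gripper_width: 0.0869
```

```bash
python3 - <<'E'
from h import *
np.set_printoptions(precision=4,suppress=True)
s=state();p=viewer.read_camera("wrist");print(s["time_s"],s["position"],s["eef_rot"])
for n in ("grip","lens"):
  for x in nets.landmark_of(p,n): print(n,x["pixel"],round(x["confidence"],2),onz(p,x["pixel"],.059,s))
c=p["color"][40:280,220:460];cv2.imwrite("pics/q.png",cv2.resize(c,None,fx=2.5,fy=2.5,interpolation=cv2.INTER_CUBIC))
q=viewer.read_camera("side")["color"].astype(float)
m=(q[...,2]-q[...,0]>60)&(q[...,1]-q[...,0]>25); m[:195]=0;m[235:]=0;m[:,:195]=0;m[:,230:]=0
r,c=np.nonzero(m);print(len(r),r.min(),r.max(),c.min(),c.max(),r.mean(),c.mean())
E
```

```text
26.2833 [ 0.5102 -0.2897  0.194 ] [[ 0.9852 -0.1713  0.    ]
 [-0.1713 -0.9852  0.0002]
 [ 0.     -0.0002 -1.    ]]
grip [322.2, 217.0] 0.9 [ 0.5094 -0.2892  0.059 ]
grip [179.6, 231.5] 0.87 [ 0.5176 -0.1682  0.059 ]
grip [488.8, 125.3] 0.78 [ 0.5599 -0.4302  0.059 ]
grip [331.2, 391.6] 0.55 [ 0.3371 -0.268   0.059 ]
lens [417.8, 373.8] 0.85 [ 0.3428 -0.3522  0.059 ]
lens [447.3, 186.4] 0.82 [ 0.5173 -0.3943  0.059 ]
lens [177.0, 298.6] 0.62 [ 0.4577 -0.1488  0.059 ]
76 211 219 208 220 215.06578947368422 213.8421052631579
```

View pics/q.png

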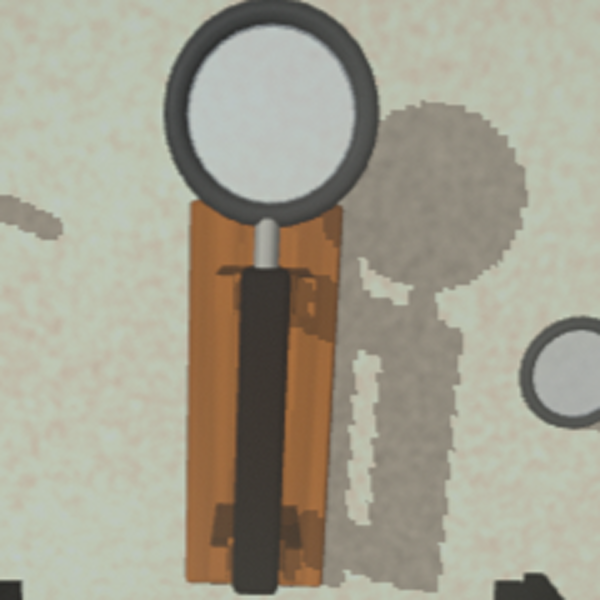

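```bash
python3 - <<'E'
from h import *
np.set_printoptions(precision=4,suppress=True)
s=state();p=viewer.read_camera("wrist")
L=onz(p,(328.3,84.9),.059,s); f=onz(p,(325.7,147),.068,s); n=onz(p,(322,276.5),.068,s)
print(L,f,n,np.linalg.norm(f-n)); 
for a,b in ((n,f),(n,L),(f,L)):
  d=b-a; print(np.degrees(np.arctan2(d[1],d[0])))
m=(f+n)/2; d=(f-n)[:2]/np.linalg.norm((f-n)[:2]); print('grip',m, L[:2]-.1*d, 'tool',totool(s,m),totool(s,L), np.degrees(np.arctan2(s["eef_rot"][1][0],s["eef_rot"][0][0])))
E
```

```text
[ 0.6105 -0.312   0.059 ] [ 0.5659 -0.3022  0.068 ] [ 0.4602 -0.2809  0.068 ] 0.10781173768683397
-11.433570512731011
-11.698545702609252
-12.324101554029049
grip [ 0.513  -0.2915  0.068 ] [ 0.5125 -0.2922] tool [0.0031 0.001  0.126 ] [0.1026 0.0044 0.135 ] -9.886790807514268
```

Emit:
{"op": "servo_tool", "data": {
  "plan": [
    [0.09,0.04,0.3,0,0,0.28,1],
    [0,0,0.7,0,0,0,1],
    [0,0,0.8,0,0,0,1],
    [0,0,0.8,0,0,0,1],
    [0,0,0.8,0,0,0,1],
    [0,0,0.8,0,0,0,1],
    [0,0,0.6,0,0,0,1],
    [0,0,0.4,0,0,0,1],
    [0,0,0.2,0,0,0,1],
    [0,0,0.1,0,0,0,1],
    [0,0,0,0,0,0,1],
    [0,0,0,0,0,0,1]
  ]
}}

```text
time_s: 27.53
position: [0.5132, -0.2928, 0.0301]
eef_rot: [[0.98, -0.201, 0.002], [-0.201, -0.98, -0.001], [0.002, 0.001, -1.0]]
wrist_force: [0.7, -0.0, 0.2]
gripper_width: 0.087
```

```bash
python3 - <<'E'
from h import *
np.set_printoptions(precision=4,suppress=True)
s=state();p=viewer.read_camera("wrist");print(s["time_s"],s["position"],s["eef_rot"],s["wrist_force"])
cv2.imwrite("pics/r.png",p["color"])
q=viewer.read_camera("side");c=q["color"][150:280,270:410];cv2.imwrite("pics/r2.png",cv2.resize(c,None,fx=4.5,fy=4.5,interpolation=cv2.INTER_CUBIC))
E
```

```text
27.5333 [ 0.5132 -0.2928  0.0301] [[ 0.9795 -0.2014  0.0015]
 [-0.2014 -0.9795 -0.0011]
 [ 0.0017  0.0008 -1.    ]] [ 0.7255 -0.0192  0.2178]
```

View pics/r.png

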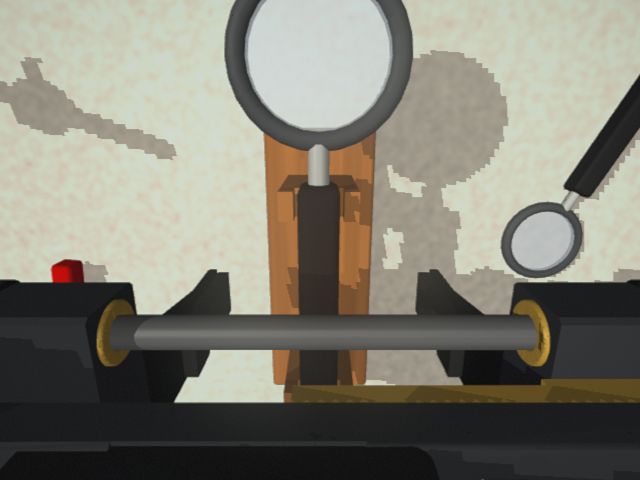

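View pics/r2.png

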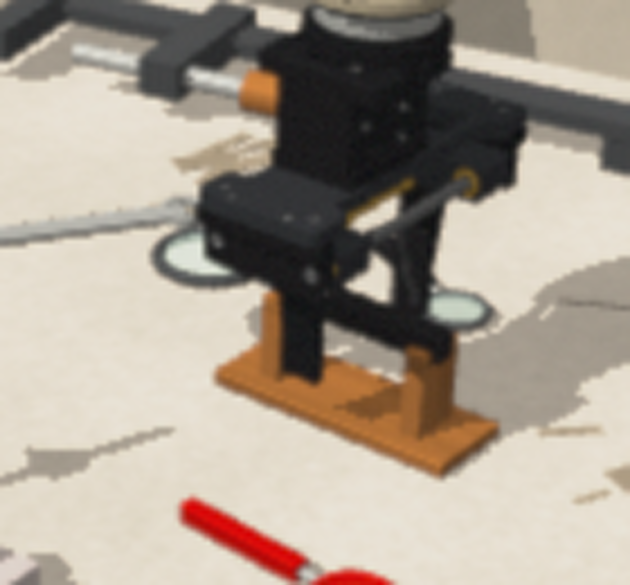

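The handle lies parallel to the tool and 2 mm to one side (column 318 against 323). I'll shift and close.

Emit:
{"op": "servo_tool", "data": {
  "plan": [
    [0,-0.06,0,0,0,0,0.2],
    [0,0,0,0,0,0,-1],
    [0,0,0,0,0,0,-1],
    [0,0,0,0,0,0,-1],
    [0,0,0,0,0,0,-1],
    [0,0,0,0,0,0,-1],
    [0,0,0,0,0,0,-1],
    [0,0,0,0,0,0,-1],
    [0,0,0,0,0,0,-1],
    [0,0,0,0,0,0,-1],
    [0,0,0,0,0,0,-1],
    [0,0,0,0,0,0,-1]
  ],
  "force": 40
}}

```text
time_s: 28.63
position: [0.5128, -0.2905, 0.0289]
eef_rot: [[0.98, -0.201, -0.0], [-0.201, -0.98, -0.0], [-0.0, 0.0, -1.0]]
wrist_force: [0.8, -0.1, 0.2]
gripper_width: 0.0156
```

Emit:
{"op": "servo_tool", "data": {
  "plan": [
    [0,0,0,0,0,0,-1],
    [0,0,0,0,0,0,-1],
    [0,0,0,0,0,0,-1],
    [0,0,0,0,0,0,-1],
    [0,0,0,0,0,0,-1],
    [0,0,0,0,0,0,-1]
  ],
  "force": 40
}}

```text
time_s: 29.13
position: [0.5128, -0.2905, 0.0289]
eef_rot: [[0.98, -0.201, 0.0], [-0.201, -0.98, -0.0], [0.0, 0.0, -1.0]]
wrist_force: [0.2, -0.5, -0.3]
gripper_width: 0.0155
```

Gripped at 15.5 mm. I lift straight up slowly, then look.

Emit:
{"op": "servo_tool", "data": {
  "plan": [
    [0,0,-0.1,0,0,0,-1],
    [0,0,-0.2,0,0,0,-1],
    [0,0,-0.4,0,0,0,-1],
    [0,0,-0.6,0,0,0,-1],
    [0,0,-0.6,0,0,0,-1],
    [0,0,-0.6,0,0,0,-1],
    [0,0,-0.4,0,0,0,-1],
    [0,0,-0.2,0,0,0,-1],
    [0,0,0,0,0,0,-1],
    [0,0,0,0,0,0,-1],
    [0,0,0,0,0,0,-1]
  ]
}}

```text
time_s: 30.05
position: [0.512, -0.2899, 0.1207]
eef_rot: [[0.98, -0.201, -0.002], [-0.201, -0.98, 0.001], [-0.002, -0.001, -1.0]]
wrist_force: [-0.3, 0.0, -0.6]
gripper_width: 0.0153
```

```bash
python3 - <<'E'
from h import *
np.set_printoptions(precision=4,suppress=True)
s=state();p=viewer.read_camera("wrist");print(s["time_s"],s["position"],s["eef_rot"],s["wrist_force"],s["torque"],s["gripper_width"])
cv2.imwrite("pics/t.png",p["color"])
T=np.linalg.inv(np.array(p["hand_eye"]));K=p["camera_matrix"]
def pt(X):
    q=T[:3,:3]@np.array(X)+T[:3,3]; return np.array([K[0,0]*q[0]/-q[2]+K[0,2],-K[1,1]*q[1]/-q[2]+K[1,2]])
for z in (-.02,-.025,-.03,-.035,-.04): print(z,pt((.1,0,z)),pt((.1,.033,z)),pt((.133,0,z)),pt((.067,0,z)))
q=viewer.read_camera("side");c=q["color"][150:280,250:390];cv2.imwrite("pics/t2.png",cv2.resize(c,None,fx=4.5,fy=4.5,interpolation=cv2.INTER_CUBIC))
E
```

```text
30.05 [ 0.512  -0.2899  0.1207] [[ 0.9795 -0.2014 -0.0017]
 [-0.2014 -0.9795  0.0013]
 [-0.0019 -0.0009 -1.    ]] [-0.3424  0.02   -0.6101] [0.0557 0.0888 0.0363] 0.015298669452035313
-0.02 [322.2072  54.6319] [411.4136  54.6367] [322.1714 -49.3838] [322.2387 145.8527]
-0.025 [322.1844  52.3008] [414.5506  52.3057] [322.1455 -55.8371] [322.2183 146.6956]
-0.03 [322.1598  49.7985] [417.9181  49.8035] [322.1176 -62.8004] [322.1965 147.5964]
-0.035 [322.1334  47.1054] [421.5423  47.1106] [322.0874 -70.3363] [322.1732 148.5611]
-0.04 [322.105   44.1989] [425.4538  44.2041] [322.0546 -78.5187] [322.1482 149.5969]
```

View pics/t.png

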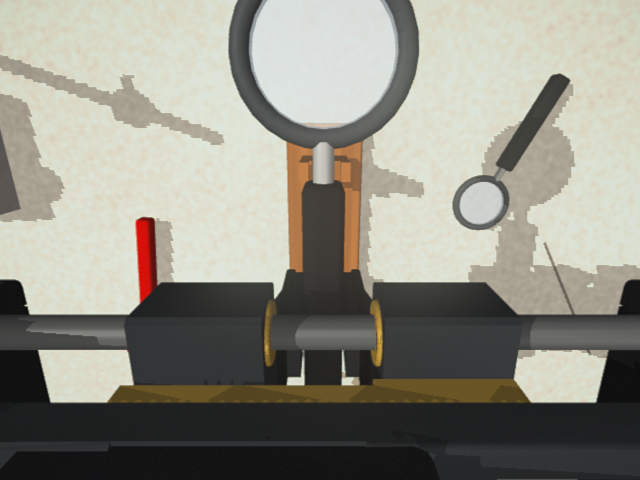

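View pics/t2.png

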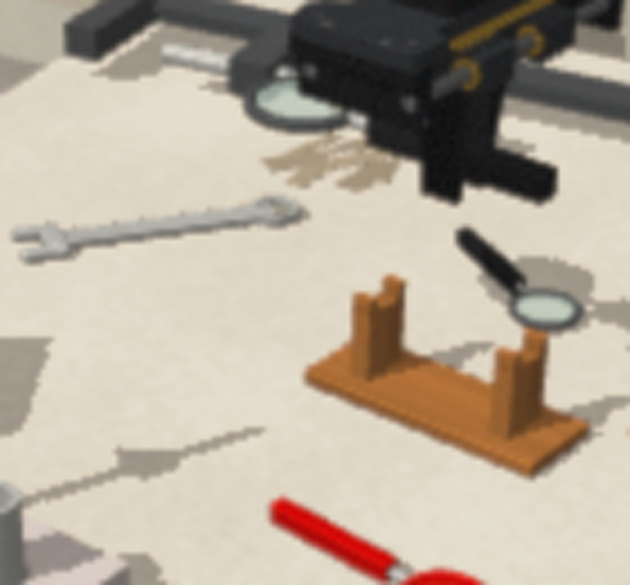

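The loupe is held level, with the lens rim spanning columns 230 to 418 as the geometry predicts. I carry it over the sleeve.

Emit:
{"op": "servo_tool", "data": {
  "plan": [
    [-0.05,-0.3,0,0,0,0,-1],
    [-0.1,-0.6,0,0,0,0,-1],
    [-0.1,-0.6,0,0,0,0,-1],
    [-0.1,-0.6,0,0,0,0,-1],
    [-0.1,-0.6,0,0,0,0,-1],
    [-0.1,-0.6,0,0,0,0,-1],
    [-0.1,-0.6,0,0,0,0,-1],
    [-0.1,-0.6,0,0,0,0,-1],
    [-0.1,-0.6,0,0,0,0,-1],
    [-0.1,-0.6,0,0,0,0,-1],
    [-0.1,-0.6,0,0,0,0,-1],
    [-0.1,-0.6,0,0,0,0,-1]
  ]
}}

```text
time_s: 31.15
position: [0.5201, -0.0791, 0.1214]
eef_rot: [[0.98, -0.201, -0.001], [-0.201, -0.98, 0.001], [-0.001, -0.0, -1.0]]
wrist_force: [-0.9, -0.0, -1.0]
gripper_width: 0.0154
```

Emit:
{"op": "servo_tool", "data": {
  "plan": [
    [-0.1,-0.6,0,0,0,0,-1],
    [-0.1,-0.6,0,0,0,0,-1],
    [-0.1,-0.6,0,0,0,0,-1],
    [-0.1,-0.6,0.05,0,0,0,-1],
    [-0.033,-0.273,0.1,0,0,0,-1],
    [0,0,0.1,0,0,0,-1],
    [0,0,0.1,0,0,0,-1],
    [0,0,0,0,0,0,-1],
    [0,0,0,0,0,0,-1],
    [0,0,0,0,0,0,-1],
    [0,0,0,0,0,0,-1],
    [0,0,0,0,0,0,-1]
  ]
}}

```text
time_s: 32.15
position: [0.5243, -0.0001, 0.1116]
eef_rot: [[0.979, -0.202, 0.0], [-0.202, -0.979, -0.0], [0.0, -0.0, -1.0]]
wrist_force: [0.0, -0.1, -1.5]
gripper_width: 0.0156
```

```bash
python3 - <<'E'
from h import *
np.set_printoptions(precision=4,suppress=True)
s=state();p=viewer.read_camera("wrist");print(s["time_s"],s["position"],s["eef_rot"],s["wrist_force"],s["gripper_width"])
cv2.imwrite("pics/u.png",p["color"])
q=viewer.read_camera("side");cv2.imwrite("pics/u_side.png",q["color"]);c=q["color"][150:290,170:320];cv2.imwrite("pics/u2.png",cv2.resize(c,None,fx=4.2,fy=4.2,interpolation=cv2.INTER_CUBIC))
a=viewer.read_camera("scene");c=a["color"][200:320,300:440];cv2.imwrite("pics/u3.png",cv2.resize(c,None,fx=4.5,fy=4.5,interpolation=cv2.INTER_CUBIC))
E
```

```text
32.15 [ 0.5243 -0.0001  0.1116] [[ 0.9793 -0.2022  0.0003]
 [-0.2022 -0.9793 -0.0001]
 [ 0.0003 -0.     -1.    ]] [ 0.0012 -0.0625 -1.4885] 0.015613760804083924
```

View pics/u.png

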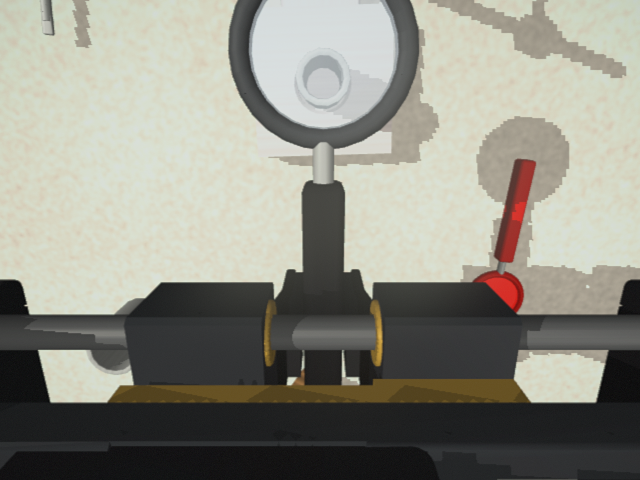

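View pics/u2.png

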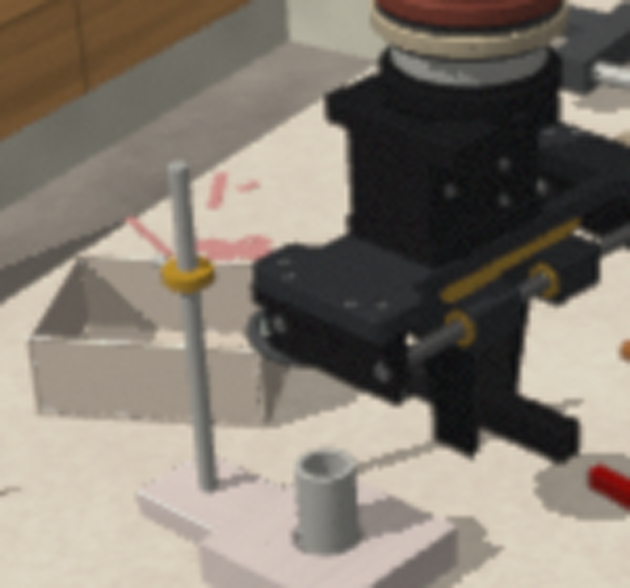

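View pics/u3.png

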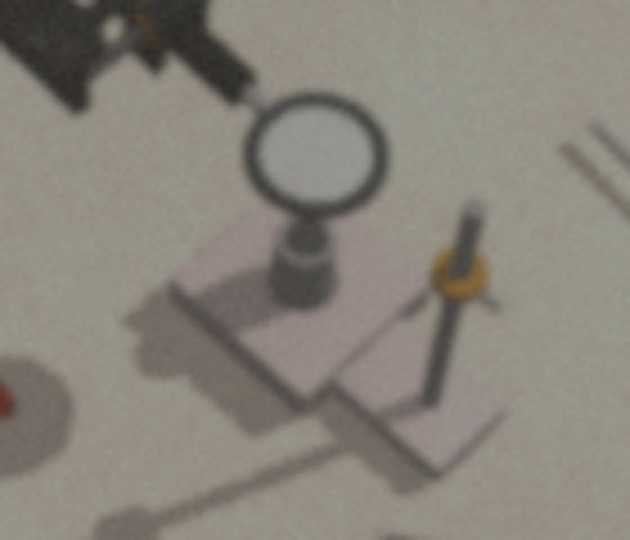

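```bash
python3 - <<'E'
from h import *
np.set_printoptions(precision=4,suppress=True)
s=state();p=viewer.read_camera("wrist");a=viewer.read_camera("scene")
print(s["position"])
print('sleeve proj wrist',proj(p,(.622,-.0202,.066),s),'lens',proj(p,(.622,-.0202,.1417),s))
c=p["color"];cv2.imwrite("pics/v.png",cv2.resize(c[0:160,220:430],None,fx=3.7,fy=3.7,interpolation=cv2.INTER_CUBIC))
print('scene lens',proj(a,(.622,-.0202,.1415)),onz(a,(369.8,234),.1415), 'sleeve top', proj(a,(.622,-.0202,.066)))
for x in nets.landmark_of(a,"lens"): print(x["pixel"],x["confidence"],onz(a,x["pixel"],.1415))
for x in nets.landmark_of(p,"lens"): print('w',x["pixel"],x["confidence"],onz(p,x["pixel"],.1415,s))
c=a["color"][210:300,330:420];cv2.imwrite("pics/v2.png",cv2.resize(c,None,fx=6.5,fy=6.5,interpolation=cv2.INTER_CUBIC))
q=viewer.read_camera("side");R=np.array(s["eef_rot"])
# handle rear end midpoint prediction in side
for X in ((-.055,0,-.0301),(-.055,0,-.0211),(.1,0,-.03)): print('side',proj(q,s["position"]+R@np.array(X)))
c=q["color"][230:270,270:320];cv2.imwrite("pics/v3.png",cv2.resize(c,None,fx=12,fy=12,interpolation=cv2.INTER_CUBIC))
E
```

```text
[0.5242 0.0002 0.1116]
sleeve proj wrist [322.9015  75.2519] lens [322.9212  50.056 ]
scene lens [369.4108 234.6646] [ 0.6218 -0.0184  0.1415] sleeve top [367.1255 253.0611]
[206.4, 375.9] 0.96 [ 0.5505 -0.4281  0.1415]
[149.8, 301.1] 0.88 [ 0.3673 -0.3842  0.1415]
[366.3, 237.4] 0.87 [ 0.6205 -0.0292  0.1415]
[271.2, 256.8] 0.69 [ 0.4934 -0.1757  0.1415]
[355.1, 179.7] 0.4 [0.5212 0.0767 0.1415]
w [323.3, 50.6] 0.95 [ 0.6218 -0.0203  0.1415]
w [494.7, 297.3] 0.61 [ 0.5161 -0.0709  0.1415]
side [304.6835 255.1063]
side [304.6352 259.2711]
side [243.779  227.4799]
```

View pics/v.png

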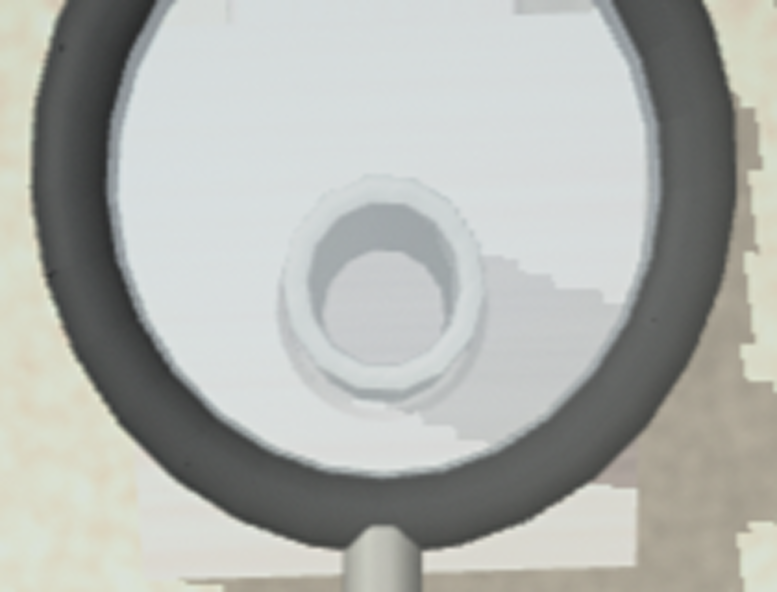

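View pics/v2.png

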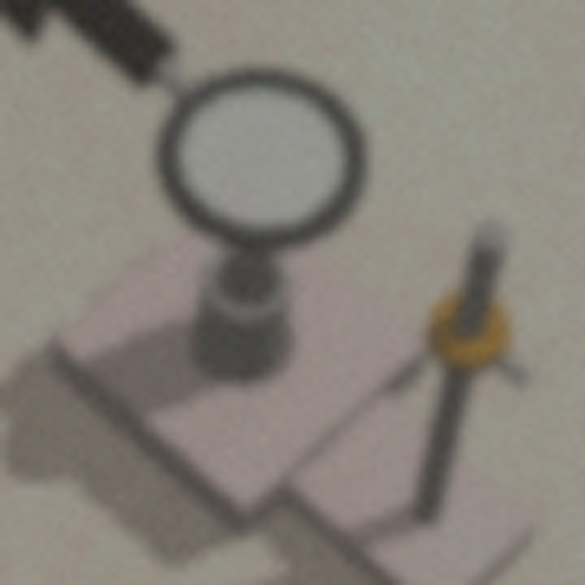

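View pics/v3.png

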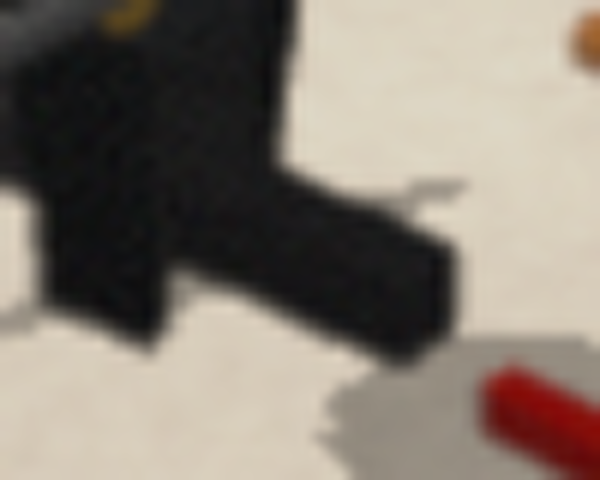

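Emit:
{"op": "servo_tool", "data": {
  "plan": [
    [-0.015,0,0.015,0,0,0,-1],
    [0,0,0,0,0,0,-1],
    [0,0,0,0,0,0,-1],
    [0,0,0,0,0,0,-1],
    [0,0,0,0,0,0,-1],
    [0,0,0,0,0,0,-1],
    [0,0,0,0,0,0,-1],
    [0,0,0,0,0,0,-1],
    [0,0,0,0,0,0,-1],
    [0,0,0,0,0,0,-1],
    [0,0,0,0,0,0,-1],
    [0,0,0,0,0,0,-1]
  ]
}}

```text
time_s: 33.55
position: [0.5237, 0.0005, 0.111]
eef_rot: [[0.98, -0.201, -0.0], [-0.201, -0.98, -0.0], [-0.0, 0.0, -1.0]]
wrist_force: [-0.0, 0.4, -1.5]
gripper_width: 0.0157
```

```bash
python3 - <<'E'
from h import *
s=state();print(s["time_s"],s["position"],abs(s["qd"]).max(),s["wrist_force"],s["gripper_width"])
p=viewer.read_camera("side");cv2.imwrite("pics/w.png",p["color"])
print(arm.hand_in())
E
```

```text
33.55 [5.23676844e-01 4.94123618e-04 1.10992895e-01] 0.001835185777781104 [-0.03551969  0.39774398 -1.4939236 ] 0.01574019756915785
the job is handed in; nothing more can be done
None
```

View pics/w.png

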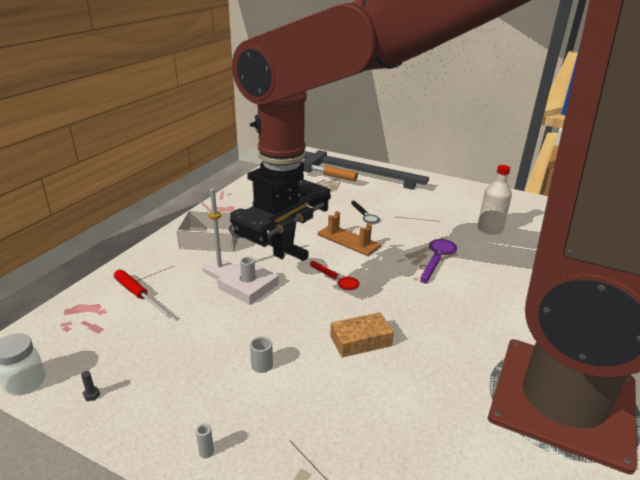

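I seated the mid sleeve in the recess and let it go. I then took the black loupe by its handle and handed the job in at 33.6 s, still holding it over the sleeve.

**Last checks**
- **Sleeve:** it stands upright in the recess. It met the floor with about 6 N, its underside then at about 16 mm.
- **Centring:** the lens is over the sleeve to about 1 mm in the wrist picture.
- **Height:** the lens is at about 141 mm and the collar measures 140–142 mm from the side view. The scene camera gave a rougher collar figure of 142–145 mm.
- **Level and still:** the tool pointed straight down. The lens rim size and the handle's end matched a level loupe, and the arm was still.
- **Other things:** the two other sleeves and the collar look as they were.

**What went wrong or disagreed**
- **First grasp:** the gripper closed on air. The fingertips turned out to sit about 33 mm further back than the stated nose length. I measured this in the pictures and allowed for it from then on; nothing was knocked over.
- **Lens position:** the network's lens point in the scene picture was about 9 mm off. It did not match the lens rim visible in that picture or the wrist view, so I did not use it.

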